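Put a bumped tin feeder right at a food-fair stall

TASK

Someone has bumped the tin feed rack on the stall: make sure its clip-in end stop is still held by tugging it straight up by its knob with about 12 N (never over 20 N) for two seconds, then nudge the skewed tin back off the mouth of the lane so that all the tins in the rack roll down in a row against the stop, and tug the stop in the same way once more with the tins leaning on it. Stand every toppled reserve tin upright in its cardboard tray again, on either end, and leave the other things on the table where they are.

Things in the scene. Friction and masses are not known exactly. Their poses are not given: they have to be found in the camera images.
- rack: Feed rack, a fixed steel chute 360 mm long for rolling tins. Origin on the table under it; x points down the lane to the stop at its low end, y across. The floor passes through (0, 0, 47 mm) and falls 0.21 rad along +x, from x = -205 mm to the stop at 138 mm. Walls 36 mm above the floor; inside width 106 mm for x below -22 mm (bay), funnelling to 98 mm for x above 0 (lane).
- lane_mouth (a point): Middle of the lane's mouth on its floor: (0, 0, 47 mm) in the rack's frame. A tin passes only with its axis across the lane. One tin lies skewed here; the others wait behind it in the bay. The walls are slick, the floor less so. With all down, tin centres are at rack x of about 111, 58 and 5 mm and z of about 51, 62 and 74 mm, the row resting on the stop.
- stop (a joint): Lift of the end stop out of its clip, m; 0 is seated. The clip is elastic: 2 N per mm of lift (12 N at 6 mm, 20 N at 10 mm), and draws the stop back to 0 when let go. The stop is a black upright plate across the low end of the lane, with a stem and a grip knob above; it moves straight up (world z) only.
- stop_grip (a point): Centre of the stop's grip knob, 100 mm above the table when seated: a block 22 mm along the rack's x, 16 mm along the rack's y and 28 mm high. The lane walls and tins all lie lower than its underside there. Grip it across the rack's y.
- tray: A fixed open cardboard tray, 410 mm (its x) by 230 mm (its y) outside; floor and walls 4 mm thick, walls 28 mm high from the table. Origin on the table under its centre. The reserve tins lie in it, toppled, their axes roughly along the tray's y; a tin lying on the tray floor has its centre 31 mm above the table, a standing one 48 mm.
- rack_tin_1: A plain paper-labelled steel tin, 54 mm in diameter and 88 mm long (200 g), the same at both ends. Its origin is its centre and its own x axis runs along the tin's axis. Lies on its side in the feed rack and rolls down the lane when its axis lies across the lane. It or rack_tin_2 (one of these two is there) is the skewed tin that blocks the mouth.
- rack_tin_2: A plain paper-labelled steel tin, 54 mm in diameter and 88 mm long (200 g), the same at both ends. Its origin is its centre and its own x axis runs along the tin's axis. Lies on its side in the feed rack and rolls down the lane when its axis lies across the lane. It or rack_tin_1 (one of these two is there) is the skewed tin that blocks the mouth.
- rack_tin_3: A plain paper-labelled steel tin, 54 mm in diameter and 88 mm long (200 g), the same at both ends. Its origin is its centre and its own x axis runs along the tin's axis. Lies on its side in the feed rack and rolls down the lane when its axis lies across the lane. Waits behind the skewed tin.
- rack_tin_4: A plain paper-labelled steel tin, 54 mm in diameter and 88 mm long (200 g), the same at both ends. Its origin is its centre and its own x axis runs along the tin's axis. Lies on its side in the feed rack and rolls down the lane when its axis lies across the lane. Waits behind the skewed tin. May be absent.
- tray_tin_1: A plain paper-labelled steel tin, 54 mm in diameter and 88 mm long (200 g), the same at both ends. Its origin is its centre and its own x axis runs along the tin's axis. Lies toppled in the tray at the start; may be absent.
- tray_tin_2: A plain paper-labelled steel tin, 54 mm in diameter and 88 mm long (200 g), the same at both ends. Its origin is its centre and its own x axis runs along the tin's axis. Lies toppled in the tray at the start; may be absent.
- tray_tin_3: A plain paper-labelled steel tin, 54 mm in diameter and 88 mm long (200 g), the same at both ends. Its origin is its centre and its own x axis runs along the tin's axis. Lies toppled in the tray at the start; may be absent.
- stew_tin: A tall tin, 73 mm in diameter and 110 mm high, standing on the table; not part of the job. Origin under its centre.
- fish_tin: A flat tin, 86 mm in diameter and 32 mm high, on the table; not part of the job. Origin under its centre.
- card_terminal: A card payment terminal, 165 by 76 by 28 mm, lying on the table; not part of the job. Origin under its centre.

How it is judged (in metres and radians):
On the way, in this order (a step that is already met when the one before it is completed fails the run):
1. the seated end stop is tugged up with 10 to 18 N for a second, before the tins come down (value of joint stop between 0.005 and 0.009 m), for 1 s.
2. the jam is cleared: every tin in the rack has rolled down into the lane, the first against the stop, and stays there (x of rack_tin_1 in the frame of rack between -0.02 and 0.125 m and z of each of rack_tin_1, rack_tin_2, rack_tin_3, rack_tin_4 in the frame of rack below 0.09 m and y of rack_tin_1 in the frame of rack between -0.03 and 0.03 m and angle between the x axis of each of rack_tin_1, rack_tin_2, rack_tin_3, rack_tin_4 and the y axis of rack, either way round below 0.25 rad and x of rack_tin_2 in the frame of rack between -0.02 and 0.125 m and y of rack_tin_2 in the frame of rack between -0.03 and 0.03 m and x of rack_tin_3 in the frame of rack between -0.02 and 0.125 m and y of rack_tin_3 in the frame of rack between -0.03 and 0.03 m and x of rack_tin_4 in the frame of rack between -0.02 and 0.125 m and y of rack_tin_4 in the frame of rack between -0.03 and 0.03 m and x of any of rack_tin_1, rack_tin_2, rack_tin_3, rack_tin_4 in the frame of rack above 0.09 m), for 0.5 s.
3. the stop is tugged up again with 10 to 18 N for a second, with the tins in the lane against it (all of step 1 and x of any of rack_tin_1, rack_tin_2, rack_tin_3, rack_tin_4 in the frame of rack above 0.09 m), for 1 s.
At the end, for the whole second after the job is handed in: The stop is back down in its clip (within 2 mm); all tins in the rack lie across the lane (within 0.25 rad) in a row below the mouth, the first against the stop; every reserve tin stands upright (within 0.1 rad, either end up) and at rest on the floor of the tray (all of step 2 and value of joint stop below 0.002 m and (angle between tray_tin_1's own x axis and vertical below 0.1 rad or angle between tray_tin_1's own x axis and vertical above 3.04 rad) and z of tray_tin_1 in the frame of tray between 0.04 and 0.056 m and x of tray_tin_1 in the frame of tray between -0.205 and 0.205 m and y of tray_tin_1 in the frame of tray between -0.115 and 0.115 m and linear speed of each of tray_tin_1, tray_tin_2, tray_tin_3 below 0.03 m/s and angular speed of each of tray_tin_1, tray_tin_2, tray_tin_3 below 0.3 rad/s and (angle between tray_tin_2's own x axis and vertical below 0.1 rad or angle between tray_tin_2's own x axis and vertical above 3.04 rad) and z of tray_tin_2 in the frame of tray between 0.04 and 0.056 m and x of tray_tin_2 in the frame of tray between -0.205 and 0.205 m and y of tray_tin_2 in the frame of tray between -0.115 and 0.115 m and (angle between tray_tin_3's own x axis and vertical below 0.1 rad or angle between tray_tin_3's own x axis and vertical above 3.04 rad) and z of tray_tin_3 in the frame of tray between 0.04 and 0.056 m and x of tray_tin_3 in the frame of tray between -0.205 and 0.205 m and y of tray_tin_3 in the frame of tray between -0.115 and 0.115 m); the robot touches nothing.
It fails at once if the stop is pulled with more than 20 N (drawn up over 10 mm) (value of joint stop above 0.0102 m).
It fails at once if the stew tin is disturbed (moved over 3 cm) (distance of stew_tin from where it was at the start of the episode above 0.03 m).
It fails at once if the fish tin is disturbed (moved over 3 cm) (distance of fish_tin from where it was at the start of the episode above 0.03 m).
It fails at once if the card terminal is disturbed (moved over 3 cm) (distance of card_terminal from where it was at the start of the episode above 0.03 m).
Of rack_tin_1, rack_tin_2 only 1 to 1 are there at a start; the rules pass over those that are not, and their reading is None.
Of rack_tin_4, tray_tin_1, tray_tin_2, tray_tin_3 only 3 to 4 are there at a start; the rules pass over those that are not, and their reading is None.
At some moment in a run one of tray_tin_1, tray_tin_2, tray_tin_3 may be knocked a few centimetres aside while the robot is not near it.
Once in a run the grip may slacken for a moment while it holds something.
It also fails if it takes over 210 s, if anything falls off the work surface, if the arm or the gripper's body presses on something with over 40 N, if the wrist force passes 120 N, or if a joint passes its speed limit or range.

ROBOT

A 6-joint arm with a two-finger parallel gripper is mounted at the origin on the work surface. World frame = base frame: x ahead of the robot, y to its left, z up, the work surface at z = 0. Lengths are in mm, angles in degrees, forces in N, time in s.
With the tool pointing down it reaches from about 300 to 850 mm from the base axis. Payload 4.2 kg.
Tool frame: the origin (TCP) lies midway between the tips of the shut fingers; the grasp point (between the pads) lies 19 mm behind it; z points along the fingers, y is the direction in which the jaws open and shut (so a half turn about z gives the same grasp; the last joint's range is limited). The gripper opens to 91 mm and grips with 3 to 60 N. Pads are 32 mm wide; open, the fingers measure 118 mm over their backs; the gripper's body (76 mm by 178 mm) begins 60 mm behind the grasp point.
Start: joints at [73.625, 18.312, 89.639, -0, 72.044, -1.146], TCP at [151.043, 554.823, 213.976] pointing down, gripper open.
Joint ranges: [-177.97, 177.97], [-48.28, 115.42], [12.27, 149.76], [-77.06, 257.06], [2.81, 150.46], [-146.56, 146.56]. Speed limits (degrees/s): [147.25, 147.25, 180, 180, 180, 180].

INTERFACE

Orientations are given as [roll, pitch, yaw] about the fixed x, y, z axes, in that order (R = Rz(yaw) Ry(pitch) Rx(roll)).
In Python, from workcell import env gives the robot as it stands.
- The arm moves only by the shell command python3 -m jog 'ROWS' [FORCE]. ROWS is JSON, a list of rows, each an object of numbers: "dx", "dy", "dz": the shift along the world's x, y, z in m; "wx", "wy", "wz": the turn, a rotation vector about the world's x, y, z in rad; "grip": the gripper's target within -1 to 1 (shut at 1, half-way at 0, fully open at -1). In form: [{"dx": .., "dy": .., "dz": .., "wx": .., "wy": .., "wz": .., "grip": ..}, ...]. A call has 1 to 10 rows; each row shifts and turns the commanded pose from where the row before left it; what a row does not reach is not made up. A row lasts 1/10 s, in which the tool goes at most 50 mm and 8.59 degrees, less where a joint would pass 70% of its speed; a pose out of reach is approached as far as the arm can. A call with a gripper value outside its range is refused whole. The fingers move at their own pace and stop on an object; FORCE is the grip in N (left out, the last holds). Time passes only in rows, so rows that do not move let the fingers close. It gives the time, the measured TCP pose, the force and the opening at its end, in the units of the state.
- env.state(): the state, without advancing time (a new reading comes with each control period).
- env.grab_frame(name): name is "scene" or "top" or "wrist"; returns the picture (400x640x3 uint8, red, green, blue); there is no depth.
- env.get_calibration(name): a dict with "fx", "fy", "cx", "cy" (pixels), "R" (3x3) and "t" (3): a world point X has camera coordinates R X + t. Camera axes: x right, y down, z forward; pixel columns grow to the right and rows downward; lengths in mm; the calibration is good to about 2 mm. The wrist camera is an equidistant fisheye: a pixel r from the principal point sees the ray r / f radians off the axis. A picture is of the moment at which its call begins: read the wrist's pose just before it. get_calibration takes no time and is no camera call; for the wrist camera it gives the pose at the moment of the call.
- env.job_done(): hands the job in, once; it reports no verdict.
The state is a dict: "time_s": time; "qpos": joint angles; "qvel": joint speeds; "effort": joint torques, N m; "ee_pos": TCP position; "ee_rot": TCP orientation; "force": force on the tool from outside, world axes, zero at the start; "torque": the same for the moment, N m; "gripper_width": finger opening in mm.
Only numpy, scipy, OpenCV 4.12 (cv2) and the standard library are available. Lean on these libraries where they do the work, as an engineer would, in place of code of your own. Each camera call takes 0.05 s, during which the arm holds its last target. There are 200 camera calls.

## Working session

There is one attempt and no reset: what is moved stays moved. The work goes in short steps, Python scripts to look and compute and a shell command to move; the robot and the scene stay as the last step left them, time stands still between calls to the robot, and variables do not carry over. Pictures are saved under pics/ and viewed, about 12 in all and at most 16, crops included, and the job is handed in when it is done.

```bash
mkdir -p pics; ls; python3 - <<'E'
from workcell import env
import cv2
s=env.state(); print(s)
for n in ["scene","top"]:
    cv2.imwrite(f"pics/{n}0.png",env.grab_frame(n)[:,:,::-1])
    print(n,env.get_calibration(n))
print(env.get_calibration("wrist"))
E
```

```text
pics
{'time_s': 0.0, 'qpos': array([ 7.36253921e+01,  1.83523260e+01,  8.97067873e+01, -7.22481959e-04,
        7.20454310e+01, -1.14455909e+00]), 'qvel': array([ 0.04701046, -0.02185022, -0.04287545,  0.15478168,  0.06459197,
       -0.04101663]), 'effort': array([-4.08451315e-04, -4.12452507e+01, -2.31978267e+01,  7.27127306e-02,
        4.56530973e-02, -1.54406730e-04]), 'ee_pos': array([150.89366547, 554.31080164, 213.11085296]), 'ee_rot': array([-1.79895463e+02, -1.40151792e-03,  1.64770173e+02]), 'force': array([-0.71706243,  0.48011321,  0.66004553]), 'torque': array([ 0.02812766,  0.01693839, -0.02455848]), 'gripper_width': 91.01235050832534}
scene {'fx': 450.20341301619027, 'fy': 450.20341301619027, 'cx': 323.7463203770753, 'cy': 200.00621513013374, 'R': array([[ 0.45510934,  0.89037226, -0.01061696],
       [ 0.73307589, -0.38142296, -0.56313078],
       [-0.50544558,  0.24850304, -0.82629959]]), 't': array([-282.20561777, -364.53293644, 1921.45767178])}
top {'fx': 380.1588168459045, 'fy': 380.1588168459045, 'cx': 320.8480771415994, 'cy': 200.47270154800015, 'R': array([[ 0.01722132, -0.99983587,  0.00562578],
       [-0.9979054 , -0.01753842, -0.06226728],
       [ 0.06235573, -0.00454167, -0.99804365]]), 't': array([ -30.34967001,  582.63387376, 1059.39701342])}
{'fx': 309.70691628693146, 'fy': 309.70691628693146, 'cx': 322.3727335492847, 'cy': 197.66989163806392, 'R': array([[ 0.26234185,  0.96497427, -0.00118561],
       [ 0.93212384, -0.25309276,  0.25901583],
       [ 0.24964354, -0.06905583, -0.96587235]]), 't': array([-574.15329832,  -29.40141072,  391.28954272])}
```

View pics/top0.png

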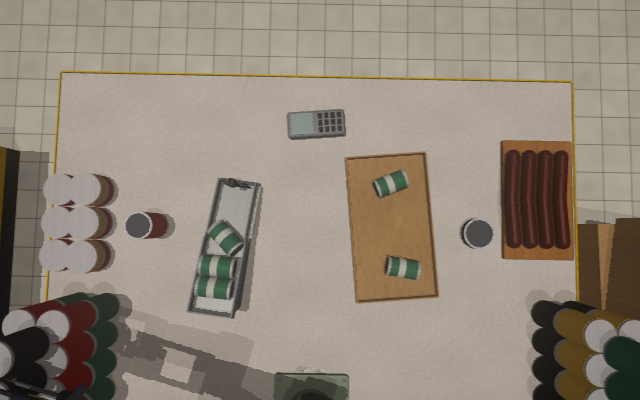

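View pics/scene0.png

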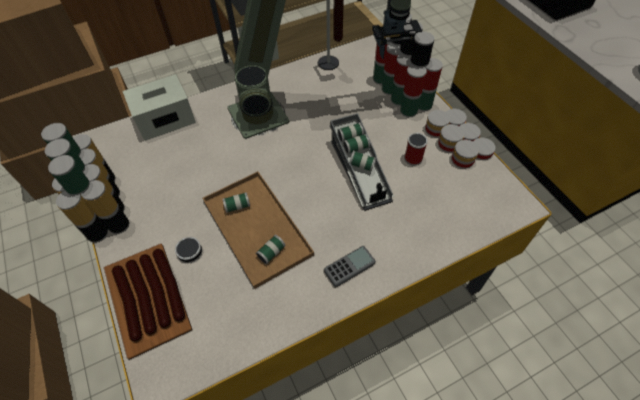

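The top view shows the rack with the stop end at about (238,183), a skewed tin at (226,239) and two more at (217,267) and (214,288). Two tray tins lie at (391,183) and (403,268). I'll enlarge the rack and tray.

```bash
python3 - <<'E'
import cv2,numpy as np
i=cv2.imread("pics/top0.png")
a=i[172:322,178:278];b=i[150:300,342:442]
o=np.hstack([cv2.resize(c,None,fx=4,fy=4,interpolation=cv2.INTER_CUBIC) for c in(a,b)])
cv2.imwrite("pics/c1.png",cv2.convertScaleAbs(o,alpha=1.5))
E
cat > h.py <<'E'
import numpy as np,cv2
from workcell import env
def ray(cam,u,v,cal=None):
    c=cal or env.get_calibration(cam);R=np.array(c["R"]);t=np.array(c["t"])
    p=np.array([(u-c["cx"])/c["fx"],(v-c["cy"])/c["fy"]])
    if cam=="wrist":
        r=np.linalg.norm(p); d=np.array([*(p/r*np.sin(r)),np.cos(r)]) if r>0 else np.array([0,0,1.])
    else: d=np.array([*p,1.])
    return -R.T@t,R.T@d
def atz(cam,u,v,z,cal=None):
    o,d=ray(cam,u,v,cal);return o+d*(z-o[2])/d[2]
def proj(cam,X,cal=None):
    c=cal or env.get_calibration(cam);q=np.array(c["R"])@np.array(X)+np.array(c["t"])
    if cam=="wrist":
        h=np.hypot(q[0],q[1]);th=np.arctan2(h,q[2]);q=np.array([q[0]/h*th,q[1]/h*th,1])
    return c["cx"]+c["fx"]*q[0]/q[2],c["cy"]+c["fy"]*q[1]/q[2]
E
```

```text
(no output)
```

View pics/c1.png

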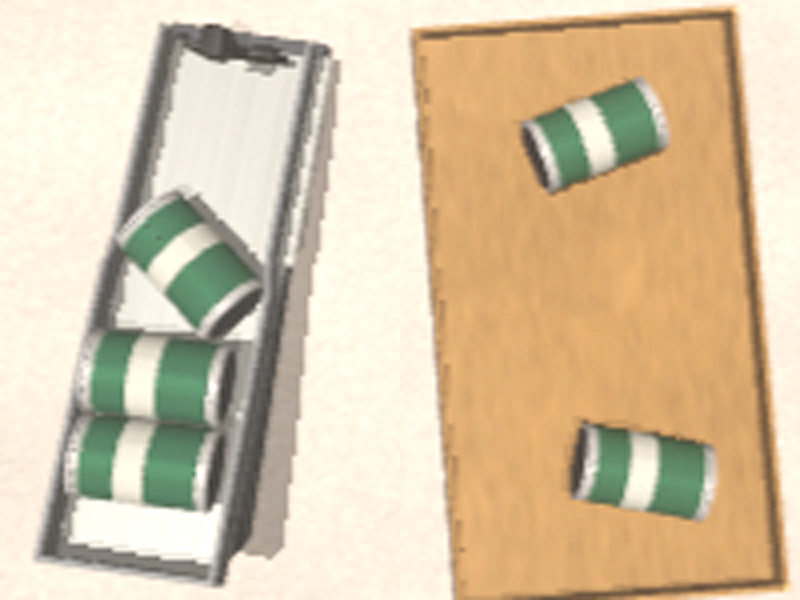

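Crop coordinates: the rack's outer wall-top corners are (38,555), (220,583), (328,45) and (165,25), with the knob near (212,42). The skewed tin's axis runs from (155,210) to (235,310). Tray tin centres are at (596,133) and (645,471). Next I'll compute poses.

```bash
cat > m.py <<'E'
from h import *
from scipy.optimize import least_squares
A=lambda x,y:(178+x/4,172+y/4)
B=lambda x,y:(342+(x-400)/4,150+y/4)
ct=env.get_calibration("top")
fz=lambda x:47-np.tan(.21)*x
# rack corners: unknown x,y,yaw, half outer width at both ends, end offset
def pt(p,X,Y,Z): c,s=np.cos(p[2]),np.sin(p[2]); return [p[0]+c*X-s*Y,p[1]+s*X+c*Y,Z]
obs=[((-1,1),A(38,555)),((-1,-1),A(220,583)),((1,-1),A(328,45)),((1,1),A(165,25))]
def f(p):
    r=[]
    for (e,s),uv in obs:
        X=-205-p[5] if e<0 else 138+p[5]; W=p[3] if e<0 else p[4]
        r+=list(np.subtract(proj("top",pt(p,X,s*W,fz(X)+36),ct),uv))
    return r
s=least_squares(f,[400,230,-.2,56,52,4]);p=s.x
print("rack",p[:2],np.degrees(p[2]),p[3:],s.fun.round(1))
print("knob predicted",pt(p,138,0,100),"pix",proj("top",pt(p,138,0,100),ct),"crop",[(a-b)*4 for a,b in zip(proj("top",pt(p,138,0,100),ct),(178,172))],"scene",proj("scene",pt(p,138,0,100)))
print("knob seen at z100",atz("top",*A(212,42),100))
for n,a,b,z in [("skew",A(155,210),A(235,310),None),("b1",A(90,372),A(228,385),80),("b2",A(78,456),A(213,475),90)]:
    z=z or 76
    P,Q=atz("top",*a,z),atz("top",*b,z);d=P-Q
    M=(P+Q)/2; c,s_=np.cos(p[2]),np.sin(p[2]);D=M-[p[0],p[1],0]
    print(n,M,np.degrees(np.arctan2(d[1],d[0])),"rack",c*D[0]+s_*D[1],-s_*D[0]+c*D[1])
for n,a,b in [("t1",B(538,157),B(655,110)),("t2",B(580,462),B(710,480))]:
    P,Q=atz("top",*a,31),atz("top",*b,31);d=P-Q;print(n,(P+Q)/2,np.linalg.norm(d),np.degrees(np.arctan2(d[1],d[0])))
for q in [(415,30),(735,10),(785,585),(455,605)]: print("tray corner",atz("top",*B(*q),28))
for n,uv in [("stew",(141,225)),("fish",(477,233)),("term",(317,124))]: print(n,atz("top",*uv,60))
E
python3 m.py
```

```text
rack [492.25165706 223.31357189] -7.747334049359757 [57.52550469 56.44318406  2.36772188] [ 0.1 -0.   0.1  0.  -0.2  0.6 -0.  -0.6]
knob predicted [np.float64(628.9920166456735), np.float64(204.71050597030754), 100] pix (np.float64(235.6521678494079), np.float64(179.57385073583944)) crop [np.float64(230.6086713976316), np.float64(30.29540294335777)] scene (np.float64(376.81063707688486), np.float64(189.1710410655228))
knob seen at z100 [621.05902449 216.65765502 100.        ]
skew [477.68404159 228.95778822  76.        ] 40.249336613333945 rack -15.195512367059088 3.6289120235034034
b1 [399.5275597  249.12396641  80.        ] 85.61753918554233 rack -95.35709338084794 13.075145880624952
b2 [344.41862523 253.381767    90.        ] 83.02712053157728 rack -150.53697498080507 9.865131697292217
t1 [ 633.93325358 -216.95485039   31.        ] 89.14987671009628 112.8837403162327
t2 [ 399.34180836 -251.90414869   31.        ] 90.94649777096417 83.13297801265185
tray corner [705.53342672 -88.52880499  28.        ]
tray corner [ 723.97339278 -315.24955523   28.        ]
tray corner [ 322.37383984 -349.93301582   28.        ]
tray corner [ 305.04058657 -121.45216638   28.        ]
stew [505.4076064  465.53413327  60.        ]
fish [ 499.401612   -445.66240076   60.        ]
term [791.65465627  -5.76241789  60.        ]
```

```bash
python3 -m jog '[{"dx":0.02,"dy":-0.01,"dz":0.03},{"dx":0.035,"dy":-0.025,"dz":0.02},{"dx":0.04,"dy":-0.03},{"dx":0.04,"dy":-0.03},{"dx":0.04,"dy":-0.03},{"dx":0.04,"dy":-0.03},{"dx":0.04,"dy":-0.03},{"dx":0.04,"dy":-0.03},{"dx":0.04,"dy":-0.03},{"dx":0.04,"dy":-0.03}]'; python3 -m jog '[{"dx":0.03,"dy":-0.03,"dz":0.03},{"dy":-0.02,"dz":0.03},{},{}]'; python3 - <<'E'
from h import *
import pickle
s=env.state();print(s["ee_pos"],s["ee_rot"])
c=env.get_calibration("wrist");f=env.grab_frame("wrist")[:,:,::-1]
pickle.dump(c,open("w1.pkl","wb"));cv2.imwrite("pics/w1.png",cv2.convertScaleAbs(f,alpha=1.4))
cv2.imwrite("pics/w1b.png",cv2.resize(cv2.imread("pics/w1.png"),(800,500),interpolation=cv2.INTER_CUBIC))
E
```

```text
[150.9417063  554.36590134 213.1987506 ] [-1.79908604e+02 -1.46443833e-03  1.64768548e+02]invalid input
invalid input
```

View pics/w1b.png

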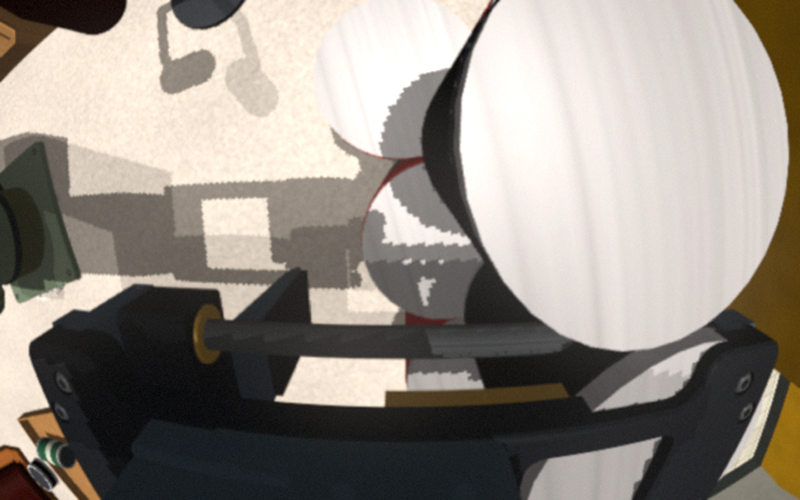

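The wrist view shows only a tall stack of tins with white lids beside the gripper, so I'll leave upward first. The rows were refused, probably because every key is needed.

```bash
python3 - <<'E'
from h import *
for uv in [(410,113),(430,108),(380,85)]: print(atz("scene",*uv,0))
print(proj("scene",[151,555,213]),proj("scene",[151,555,0]))
E
python3 -m jog '[{"dx":0,"dy":0,"dz":0.04,"wx":0,"wy":0,"wz":0,"grip":-1},{"dx":0,"dy":0,"dz":0.04,"wx":0,"wy":0,"wz":0,"grip":-1},{"dx":0,"dy":0,"dz":0.04,"wx":0,"wy":0,"wz":0,"grip":-1}]'
```

```text
[293.37267283 579.53278629   0.        ]
[308.01555859 671.82202991   0.        ]
[ 84.11835634 557.06673355   0.        ]
(np.float64(393.108778147754), np.float64(54.142805613738034)) (np.float64(387.46605791603355), np.float64(94.31956588423016))
time_s: 0.45
ee_pos: [151.0, 554.4, 334.9]
ee_rot: [-179.9, -0.0, 164.8]
force: [0.8, 1.5, -0.1]
gripper_width: 91.4
```

```bash
python3 -m jog '[{"dx":0.0,"dy":-0.04,"dz":0,"wx":0,"wy":0,"wz":0,"grip":-1},{"dx":0.01,"dy":-0.04,"dz":0,"wx":0,"wy":0,"wz":0,"grip":-1},{"dx":0.03,"dy":-0.035,"dz":0,"wx":0,"wy":0,"wz":0,"grip":-1},{"dx":0.04,"dy":-0.03,"dz":0,"wx":0,"wy":0,"wz":0,"grip":-1},{"dx":0.04,"dy":-0.03,"dz":0,"wx":0,"wy":0,"wz":0,"grip":-1},{"dx":0.04,"dy":-0.03,"dz":0,"wx":0,"wy":0,"wz":0,"grip":-1},{"dx":0.04,"dy":-0.03,"dz":0,"wx":0,"wy":0,"wz":0,"grip":-1},{"dx":0.04,"dy":-0.03,"dz":0,"wx":0,"wy":0,"wz":0,"grip":-1},{"dx":0.04,"dy":-0.03,"dz":0,"wx":0,"wy":0,"wz":0,"grip":-1},{"dx":0.04,"dy":-0.02,"dz":0,"wx":0,"wy":0,"wz":0,"grip":-1}]'; python3 -m jog '[{"dx":0.04,"dy":-0.01,"dz":0,"wx":0,"wy":0,"wz":0,"grip":-1},{"dx":0.04,"dy":0,"dz":0,"wx":0,"wy":0,"wz":0,"grip":-1},{"dx":0,"dy":0,"dz":0,"wx":0,"wy":0,"wz":0,"grip":-1},{"dx":0,"dy":0,"dz":0,"wx":0,"wy":0,"wz":0,"grip":-1}]'; python3 - <<'E'
from h import *
import pickle
s=env.state();print(s["ee_pos"],s["ee_rot"])
c=env.get_calibration("wrist");f=env.grab_frame("wrist")[:,:,::-1]
pickle.dump(c,open("w2.pkl","wb"));cv2.imwrite("pics/w2.png",cv2.resize(cv2.convertScaleAbs(f,alpha=1.4),(800,500),interpolation=cv2.INTER_CUBIC))
E
```

```text
time_s: 1.45
ee_pos: [472.3, 237.6, 334.0]
ee_rot: [-180.0, -0.0, 164.7]
force: [0.2, 1.3, 0.3]
gripper_width: 91.3
time_s: 1.85
ee_pos: [551.1, 229.5, 332.7]
ee_rot: [-179.9, -0.1, 164.7]
force: [0.1, 0.3, 0.1]
gripper_width: 91.0
[551.11785646 229.54903617 332.73206434] [-1.79925511e+02 -1.38551923e-01  1.64719904e+02]
```

View pics/w2.png

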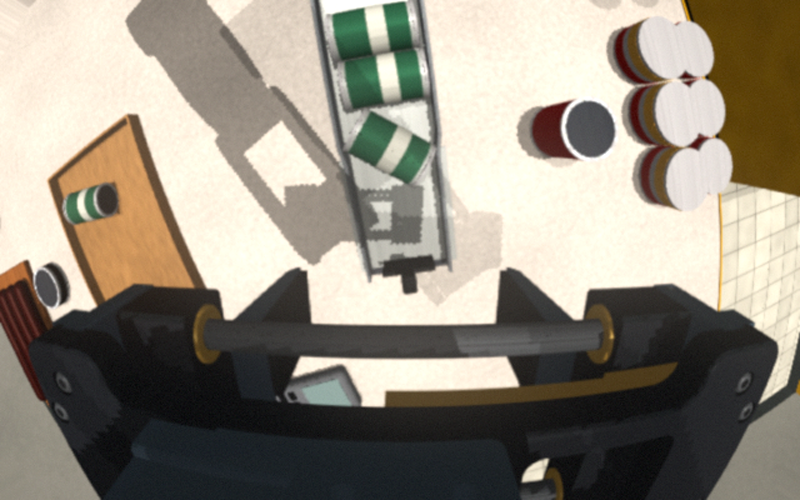

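The wrist view is clear. The stop plate is at about (408,268) with its knob above it, the skewed tin is at (390,147), and the waiting tins are at (384,77) and (373,28), in 800-px coordinates.

```bash
python3 - <<'E'
import cv2
i=cv2.imread("pics/w2.png");a=i[100:300,320:480]
cv2.imwrite("pics/c2.png",cv2.resize(a,None,fx=3,fy=3,interpolation=cv2.INTER_CUBIC))
E
```

```text
(no output)
```

View pics/c2.png

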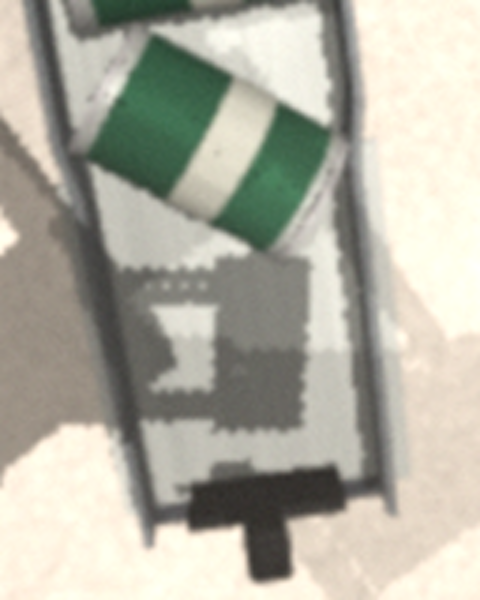

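```bash
cat > m2.py <<'E'
from h import *
import pickle
from scipy.optimize import least_squares
c=pickle.load(open("w2.pkl","rb"))
C=lambda x,y:((320+x/3+.5)/1.25,(100+y/3+.5)/1.25)
W=lambda x,y:(x/1.25,y/1.25)
fz=lambda x:47-np.tan(.21)*x
def pt(p,X,Y,Z): k,s=np.cos(p[2]),np.sin(p[2]); return [p[0]+k*X-s*Y,p[1]+s*X+k*Y,Z]
# wall points: outer top edges; (sideways sign, uv); longitudinal free
tips=[(1,(393,512)),(-1,(150,545))]; bay=[(1,C(352,0)),(-1,C(26,0)),(1,W(424,12)),(-1,W(315,12))]
kn=[(149,8,114,C(291,577)),(149,-8,114,C(250,580))]
def f(p):
    r=[]
    for s,uv in tips: r+=list(np.subtract(proj("wrist",pt(p,140+p[5],s*p[3],fz(140)+36),c),C(*uv)))
    for (s,uv),l in zip(bay,p[6:10]): r+=list(np.subtract(proj("wrist",pt(p,l,s*p[4],fz(l)+36),c),uv))
    for X,Y,Z,uv in kn: r+=list(np.subtract(proj("wrist",pt(p,X,Y,Z),c),uv))
    return r+[(p[3]-52)/3,(p[4]-56)/3]
s=least_squares(f,[480,225,-.15,52,56,0,-80,-80,-160,-160]);p=s.x
print("rack",p[:2],np.degrees(p[2]),p[3:],s.fun.round(1))
print("knob",pt(p,138,0,100),"crop1 px",[(a-b)*4 for a,b in zip(proj("top",pt(p,138,0,100)),(178,172))])
k,s_=np.cos(p[2]),np.sin(p[2])
def rk(M): D=M[:2]-p[:2]; return k*D[0]+s_*D[1],-s_*D[0]+k*D[1]
for n,a,b,z in [("skew",C(90,95),C(320,200),77),("b1",W(341,82),W(428,71),96),("b2",W(331,34),W(415,24),106)]:
    for _ in range(3):
        P,Q=atz("wrist",*a,z,c),atz("wrist",*b,z,c);M=(P+Q)/2; z=fz(rk(M)[0])+27.6
    d=Q-P;print(n,M,"len",np.linalg.norm(d),"ax",np.degrees(np.arctan2(d[1],d[0])),"rack",rk(M))
pickle.dump(p[:3],open("rack.pkl","wb"))
E
python3 m2.py
```

```text
rack [485.34843274 234.38764993] -7.107032507300567 [  50.81796802   55.41698687   11.43486448  -50.07200372  -67.21890669
 -143.68634253 -162.07205106] [-0.3  0.  -0.5  0.1 -0.8  0.1  0.4 -0.1  0.7 -0.1 -0.5  0.1  0.7 -0.4
 -0.   0.3 -0.4 -0.2]
knob [np.float64(622.2881455512619), np.float64(217.31383797652535), 100] crop1 px [np.float64(211.05857067186707), np.float64(40.11778864844871)]
skew [479.63830718 232.61249025  75.76090706] len 93.10969731166449 ax 49.669417211383916 rack (np.float64(-5.446624717136704), np.float64(-2.467996133426535))
b1 [402.08135262 249.54449713  92.61688045] len 92.3140195352426 ax 81.48496820621732 rack (np.float64(-84.502573892493), np.float64(4.738317646125324))
b2 [350.07578913 251.69684097 103.67922469] len 87.64014066984124 ax 80.49219606170794 rack (np.float64(-136.37486116361777), np.float64(0.43982586828118286))
```

Both views agree: rack at (485, 234), yaw −7.1°, knob at (622, 217). I'll go to the knob.

```bash
python3 -m jog '[{"dx":0.035,"dy":-0.006,"dz":0,"wx":0,"wy":0,"wz":0.071,"grip":-1},{"dx":0.036,"dy":-0.006,"dz":-0.01,"wx":0,"wy":0,"wz":0.072,"grip":-1},{"dx":0,"dy":0,"dz":-0.04,"wx":0,"wy":0,"wz":0,"grip":-0.4},{"dx":0,"dy":0,"dz":-0.04,"wx":0,"wy":0,"wz":0,"grip":-0.4},{"dx":0,"dy":0,"dz":-0.04,"wx":0,"wy":0,"wz":0,"grip":-0.4},{"dx":0,"dy":0,"dz":-0.04,"wx":0,"wy":0,"wz":0,"grip":-0.4},{"dx":0,"dy":0,"dz":-0.04,"wx":0,"wy":0,"wz":0,"grip":-0.4},{"dx":0,"dy":0,"dz":0,"wx":0,"wy":0,"wz":0,"grip":-0.4},{"dx":0,"dy":0,"dz":0,"wx":0,"wy":0,"wz":0,"grip":-0.4}]' 40; python3 - <<'E'
from h import *
import pickle
s=env.state();print(s["ee_pos"],s["ee_rot"],s["force"])
c=env.get_calibration("wrist");f=env.grab_frame("wrist")[:,:,::-1]
cv2.imwrite("pics/w3.png",cv2.convertScaleAbs(f,alpha=1.6))
E
```

```text
time_s: 2.8
ee_pos: [621.5, 218.5, 125.2]
ee_rot: [180.0, 0.0, 173.0]
force: [0.5, 0.6, 1.3]
gripper_width: 63.9
[621.51432526 218.45880085 125.22791573] [1.79981253e+02 1.80028522e-02 1.73020180e+02] [0.52109904 0.64214548 1.33120601]
```

View pics/w3.png

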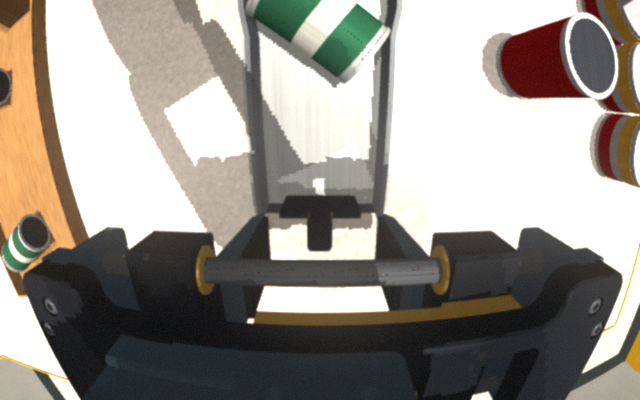

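The knob at (320,233) is centred between the finger tips at (255,230) and (390,230). I'll descend and close.

```bash
python3 -m jog '[{"dx":0.001,"dy":-0.001,"dz":-0.022,"wx":0,"wy":0,"wz":0,"grip":-0.4},{"dx":0,"dy":0,"dz":-0.022,"wx":0,"wy":0,"wz":0,"grip":-0.4},{"dx":0,"dy":0,"dz":0,"wx":0,"wy":0,"wz":0,"grip":0.5},{"dx":0,"dy":0,"dz":0,"wx":0,"wy":0,"wz":0,"grip":1},{"dx":0,"dy":0,"dz":0,"wx":0,"wy":0,"wz":0,"grip":1},{"dx":0,"dy":0,"dz":0,"wx":0,"wy":0,"wz":0,"grip":1},{"dx":0,"dy":0,"dz":0,"wx":0,"wy":0,"wz":0,"grip":1},{"dx":0,"dy":0,"dz":0,"wx":0,"wy":0,"wz":0,"grip":1}]' 40
```

```text
time_s: 3.65
ee_pos: [623.2, 216.9, 80.5]
ee_rot: [180.0, 0.0, 173.0]
force: [-0.4, -1.1, 0.4]
gripper_width: 18.8
```

```bash
python3 -m jog '[{"dx":0,"dy":0,"dz":0,"wx":0,"wy":0,"wz":0,"grip":1},{"dx":0,"dy":0,"dz":0,"wx":0,"wy":0,"wz":0,"grip":1},{"dx":0,"dy":0,"dz":0.001,"wx":0,"wy":0,"wz":0,"grip":1},{"dx":0,"dy":0,"dz":0.001,"wx":0,"wy":0,"wz":0,"grip":1},{"dx":0,"dy":0,"dz":0.001,"wx":0,"wy":0,"wz":0,"grip":1},{"dx":0,"dy":0,"dz":0,"wx":0,"wy":0,"wz":0,"grip":1}]' 40
```

```text
time_s: 4.25
ee_pos: [623.1, 216.3, 82.3]
ee_rot: [-179.9, -0.0, 173.0]
force: [1.3, -4.3, -4.6]
gripper_width: 15.7
```

```bash
python3 -m jog '[{"dx":0,"dy":-0.001,"dz":0.001,"wx":0,"wy":0,"wz":0,"grip":1},{"dx":0,"dy":0,"dz":0.001,"wx":0,"wy":0,"wz":0,"grip":1},{"dx":0,"dy":0,"dz":0.001,"wx":0,"wy":0,"wz":0,"grip":1},{"dx":0,"dy":0,"dz":0.001,"wx":0,"wy":0,"wz":0,"grip":1},{"dx":0,"dy":0,"dz":0,"wx":0,"wy":0,"wz":0,"grip":1},{"dx":0,"dy":0,"dz":0,"wx":0,"wy":0,"wz":0,"grip":1}]' 40
```

```text
time_s: 4.85
ee_pos: [623.0, 216.1, 86.3]
ee_rot: [180.0, -0.0, 173.0]
force: [4.4, 0.7, -12.4]
gripper_width: 15.9
```

```bash
for i in 1 2 3; do python3 -m jog '[{"dx":0,"dy":0,"dz":0,"wx":0,"wy":0,"wz":0,"grip":1},{"dx":0,"dy":0,"dz":0,"wx":0,"wy":0,"wz":0,"grip":1},{"dx":0,"dy":0,"dz":0,"wx":0,"wy":0,"wz":0,"grip":1},{"dx":0,"dy":0,"dz":0,"wx":0,"wy":0,"wz":0,"grip":1},{"dx":0,"dy":0,"dz":0,"wx":0,"wy":0,"wz":0,"grip":1},{"dx":0,"dy":0,"dz":0,"wx":0,"wy":0,"wz":0,"grip":1},{"dx":0,"dy":0,"dz":0,"wx":0,"wy":0,"wz":0,"grip":1}]' 40|grep -E "time|force|pos|width"; done
```

```text
time_s: 5.55
ee_pos: [623.0, 216.1, 86.9]
force: [4.8, 2.2, -13.4]
gripper_width: 15.6
time_s: 6.25
ee_pos: [623.0, 216.1, 87.0]
force: [4.5, 1.9, -13.8]
gripper_width: 15.9
time_s: 6.95
ee_pos: [623.0, 216.1, 86.9]
force: [4.3, 2.6, -12.8]
gripper_width: 15.8
```

The stop held about 13 N for more than 2 s. I'll reseat it, release, and move over the skewed tin with the jaws turned across its axis.

```bash
python3 -m jog '[{"dx":0,"dy":0,"dz":-0.002,"wx":0,"wy":0,"wz":0,"grip":1},{"dx":0,"dy":0,"dz":-0.002,"wx":0,"wy":0,"wz":0,"grip":1},{"dx":0,"dy":0,"dz":-0.002,"wx":0,"wy":0,"wz":0,"grip":1},{"dx":0,"dy":0,"dz":-0.001,"wx":0,"wy":0,"wz":0,"grip":1},{"dx":0,"dy":0,"dz":0,"wx":0,"wy":0,"wz":0,"grip":1},{"dx":0,"dy":0,"dz":0,"wx":0,"wy":0,"wz":0,"grip":0.3},{"dx":0,"dy":0,"dz":0,"wx":0,"wy":0,"wz":0,"grip":0},{"dx":0,"dy":0,"dz":0,"wx":0,"wy":0,"wz":0,"grip":0},{"dx":0,"dy":0,"dz":0.03,"wx":0,"wy":0,"wz":0,"grip":-0.4},{"dx":0,"dy":0,"dz":0.04,"wx":0,"wy":0,"wz":0,"grip":-0.45}]' 20
python3 -m jog '[{"dx":0,"dy":0,"dz":0.03,"wx":0,"wy":0,"wz":0,"grip":-0.45},{"dx":-0.02,"dy":0.002,"dz":0,"wx":0,"wy":0,"wz":0.124,"grip":-0.45},{"dx":-0.02,"dy":0.002,"dz":0,"wx":0,"wy":0,"wz":0.124,"grip":-0.45},{"dx":-0.02,"dy":0.002,"dz":0,"wx":0,"wy":0,"wz":0.124,"grip":-0.45},{"dx":-0.02,"dy":0.002,"dz":0,"wx":0,"wy":0,"wz":0.124,"grip":-0.45},{"dx":-0.02,"dy":0.002,"dz":0,"wx":0,"wy":0,"wz":0.124,"grip":-0.45},{"dx":-0.02,"dy":0.002,"dz":0,"wx":0,"wy":0,"wz":0.124,"grip":-0.45},{"dx":-0.023,"dy":0.002,"dz":0,"wx":0,"wy":0,"wz":0.124,"grip":-0.45},{"dx":0,"dy":0.002,"dz":-0.02,"wx":0,"wy":0,"wz":0.122,"grip":-0.45},{"dx":0,"dy":0,"dz":0,"wx":0,"wy":0,"wz":0,"grip":-0.45}]' 20
python3 -m jog '[{"dx":0,"dy":0,"dz":0,"wx":0,"wy":0,"wz":0,"grip":-0.45},{"dx":0,"dy":0,"dz":0,"wx":0,"wy":0,"wz":0,"grip":-0.45}]' 20
python3 - <<'E'
from h import *
import pickle
c=env.get_calibration("wrist");f=env.grab_frame("wrist")[:,:,::-1]
pickle.dump(c,open("w4.pkl","wb"));cv2.imwrite("pics/w4.png",cv2.convertScaleAbs(f,alpha=1.5))
i=cv2.imread("pics/w4.png")[120:300,180:450];cv2.imwrite("pics/c4.png",cv2.resize(i,None,fx=2.9,fy=2.9,interpolation=cv2.INTER_CUBIC))
E
```

```text
time_s: 7.95
ee_pos: [621.4, 215.0, 148.5]
ee_rot: [-179.8, -0.3, 173.0]
force: [0.6, 0.3, 0.5]
gripper_width: 53.0
time_s: 8.95
ee_pos: [478.1, 231.2, 158.6]
ee_rot: [179.9, -0.2, -130.3]
force: [0.1, -0.8, 0.8]
gripper_width: 66.4
time_s: 9.15
ee_pos: [480.8, 231.9, 160.7]
ee_rot: [-180.0, 0.1, -130.4]
force: [0.2, 0.1, -0.4]
gripper_width: 66.7
```

View pics/w4.png

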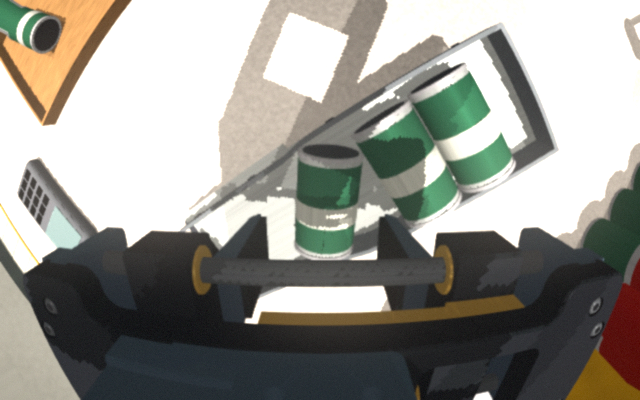

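```bash
python3 - <<'E'
from h import *
import pickle
c=pickle.load(open("w4.pkl","rb"));p=pickle.load(open("rack.pkl","rb"))
print("tcp@76 px",proj("wrist",[480.8,231.9,76],c))
# band centre on the top surface of tin and end outlines
for uv,z in [((328,216),103),((296,205),76),((361,205),76),((330,150),76),((325,258),76)]: print(uv,atz("wrist",*uv,z,c))
k=np.radians(49.6);a=np.array([np.cos(k),np.sin(k),0])
print("tin pts top",proj("wrist",np.array([479.6,232.6,103]),c),[proj("wrist",np.array([479.6,232.6,75.8])+s*44*a,c) for s in(1,-1)])
E
```

```text
tcp@76 px (np.float64(322.3134417026289), np.float64(202.4981147555685))
(328, 216) [479.50220572 237.24039545 103.        ]
(296, 205) [499.59464189 218.87226331  76.        ]
(361, 205) [456.73156175 255.37976052  76.        ]
(330, 150) [446.61256576 201.57856469  76.        ]
(325, 258) [513.27249043 273.83789838  76.        ]
tin pts top (np.float64(324.0560632211822), np.float64(211.766077929842)) [(np.float64(323.8327173021116), np.float64(248.81203433586455)), (np.float64(323.95034696092273), np.float64(151.16253036013592))]
```

The tin lies along the jaws' midline, about 5 mm off. I'll correct that, descend and grip.

```bash
python3 -m jog '[{"dx":-0.002,"dy":0.005,"dz":-0.02,"wx":0,"wy":0,"wz":0,"grip":-0.45},{"dx":0,"dy":0,"dz":-0.025,"wx":0,"wy":0,"wz":0,"grip":-0.45},{"dx":0,"dy":0,"dz":-0.025,"wx":0,"wy":0,"wz":0,"grip":-0.45},{"dx":0,"dy":0,"dz":-0.015,"wx":0,"wy":0,"wz":0,"grip":-0.45},{"dx":0,"dy":0,"dz":-0.009,"wx":0,"wy":0,"wz":0,"grip":-0.45},{"dx":0,"dy":0,"dz":0,"wx":0,"wy":0,"wz":0,"grip":-0.45},{"dx":0,"dy":0,"dz":0,"wx":0,"wy":0,"wz":0,"grip":-0.2}]' 15; python3 -m jog '[{"dx":0,"dy":0,"dz":0,"wx":0,"wy":0,"wz":0,"grip":0},{"dx":0,"dy":0,"dz":0,"wx":0,"wy":0,"wz":0,"grip":0},{"dx":0,"dy":0,"dz":0,"wx":0,"wy":0,"wz":0,"grip":0},{"dx":0,"dy":0,"dz":0,"wx":0,"wy":0,"wz":0,"grip":0.1},{"dx":0,"dy":0,"dz":0,"wx":0,"wy":0,"wz":0,"grip":0.1}]' 15
```

```text
time_s: 9.9
ee_pos: [478.8, 237.1, 66.7]
ee_rot: [-180.0, 0.1, -130.3]
force: [0.7, 0.3, -0.2]
gripper_width: 60.8
time_s: 10.4
ee_pos: [479.6, 237.1, 67.1]
ee_rot: [-179.9, 0.2, -130.3]
force: [4.7, -2.6, 5.7]
gripper_width: 54.5
```

```bash
python3 -m jog '[{"dx":0,"dy":0,"dz":0.003,"wx":0,"wy":0,"wz":0,"grip":0.2},{"dx":-0.01,"dy":0.001,"dz":0.003,"wx":0,"wy":0,"wz":0,"grip":0.2},{"dx":-0.01,"dy":0,"dz":0.003,"wx":0,"wy":0,"wz":0,"grip":0.2},{"dx":-0.01,"dy":0.001,"dz":0.003,"wx":0,"wy":0,"wz":0,"grip":0.2},{"dx":0,"dy":0,"dz":0,"wx":0,"wy":0,"wz":0.096,"grip":0.2},{"dx":0,"dy":0,"dz":0,"wx":0,"wy":0,"wz":0.096,"grip":0.2},{"dx":0,"dy":0,"dz":0,"wx":0,"wy":0,"wz":0.096,"grip":0.2},{"dx":0,"dy":0,"dz":0,"wx":0,"wy":0,"wz":0.096,"grip":0.2},{"dx":0,"dy":0,"dz":0,"wx":0,"wy":0,"wz":0.096,"grip":0.2},{"dx":0,"dy":0,"dz":0,"wx":0,"wy":0,"wz":0.098,"grip":0.2}]' 25
python3 -m jog '[{"dx":0,"dy":0,"dz":0,"wx":0,"wy":0,"wz":0,"grip":0.2},{"dx":0,"dy":0,"dz":0,"wx":0,"wy":0,"wz":0,"grip":0.2}]' 25
python3 - <<'E'
from h import *
f=env.grab_frame("wrist")[:,:,::-1]
g=env.grab_frame("top")[:,:,::-1][172:322,178:278]
a=cv2.convertScaleAbs(f,alpha=1.5)[:300]
g=cv2.resize(g,(200,300),interpolation=cv2.INTER_CUBIC)
cv2.imwrite("pics/w5.png",cv2.resize(np.hstack([a,g]),(800,286)))
E
```

```text
time_s: 11.4
ee_pos: [446.7, 239.2, 78.1]
ee_rot: [179.9, 0.0, -97.0]
force: [3.1, 0.6, -0.3]
gripper_width: 54.3
time_s: 11.6
ee_pos: [446.6, 238.8, 78.0]
ee_rot: [179.9, -0.0, -97.3]
force: [1.7, 1.0, -1.3]
gripper_width: 53.8
```

View pics/w5.png

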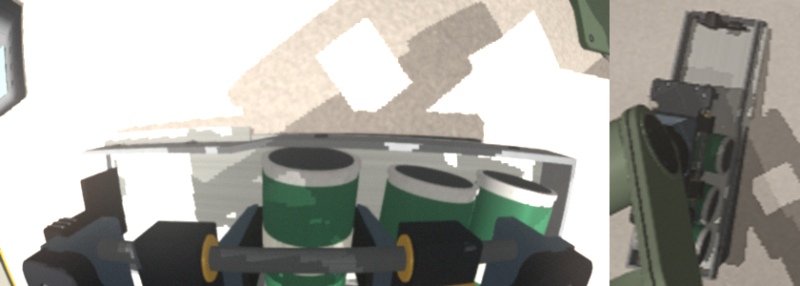

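The tin is square across the bay with both walls clear of it, and the other two wait behind. I'll lower it a little, open and lift away.

```bash
python3 -m jog '[{"dx":0,"dy":0,"dz":-0.004,"wx":0,"wy":0,"wz":0,"grip":0.2},{"dx":0,"dy":0,"dz":0,"wx":0,"wy":0,"wz":0,"grip":0},{"dx":0,"dy":0,"dz":0,"wx":0,"wy":0,"wz":0,"grip":-0.3},{"dx":0,"dy":0,"dz":0,"wx":0,"wy":0,"wz":0,"grip":-0.4},{"dx":0,"dy":0,"dz":0.01,"wx":0,"wy":0,"wz":0,"grip":-0.4},{"dx":0,"dy":0,"dz":0.015,"wx":0,"wy":0,"wz":0,"grip":-0.4},{"dx":0,"dy":0,"dz":0.03,"wx":0,"wy":0,"wz":0,"grip":-0.4},{"dx":0,"dy":0,"dz":0.04,"wx":0,"wy":0,"wz":0,"grip":-0.4},{"dx":0,"dy":0,"dz":0.05,"wx":0,"wy":0,"wz":0,"grip":-0.4},{"dx":0,"dy":0,"dz":0.05,"wx":0,"wy":0,"wz":0,"grip":-0.4}]'
python3 -m jog '[{"dx":0.01,"dy":0,"dz":0.02,"wx":0,"wy":0,"wz":-0.14,"grip":-0.4},{"dx":0.02,"dy":0,"dz":0.02,"wx":0,"wy":0,"wz":-0.145,"grip":-0.4},{"dx":0.02,"dy":0,"dz":0.02,"wx":0,"wy":0,"wz":-0.145,"grip":-0.4},{"dx":0.02,"dy":0,"dz":0,"wx":0,"wy":0,"wz":-0.145,"grip":-0.4},{"dx":0.02,"dy":-0.004,"dz":0,"wx":0,"wy":0,"wz":-0.145,"grip":-0.4},{"dx":0.02,"dy":-0.004,"dz":0,"wx":0,"wy":0,"wz":-0.145,"grip":-0.4},{"dx":0.02,"dy":-0.004,"dz":0,"wx":0,"wy":0,"wz":-0.145,"grip":-0.4},{"dx":0.02,"dy":-0.004,"dz":0,"wx":0,"wy":0,"wz":-0.145,"grip":-0.4},{"dx":0.02,"dy":-0.004,"dz":0,"wx":0,"wy":0,"wz":-0.145,"grip":-0.4},{"dx":0.005,"dy":-0.002,"dz":0,"wx":0,"wy":0,"wz":-0.145,"grip":-0.4}]'
python3 -m jog '[{"dx":0,"dy":0,"dz":0,"wx":0,"wy":0,"wz":-0.126,"grip":-0.4},{"dx":0,"dy":0,"dz":0,"wx":0,"wy":0,"wz":0,"grip":-0.4},{"dx":0,"dy":0,"dz":0,"wx":0,"wy":0,"wz":0,"grip":-0.4}]'
python3 - <<'E'
from h import *
import pickle
c=env.get_calibration("wrist");f=env.grab_frame("wrist")[:,:,::-1]
pickle.dump(c,open("w6.pkl","wb"))
cv2.imwrite("pics/w6.png",cv2.convertScaleAbs(f,alpha=1.4))
E
```

```text
time_s: 12.7
ee_pos: [446.3, 238.4, 270.3]
ee_rot: [179.8, -0.1, -97.2]
force: [1.9, 0.1, -0.5]
gripper_width: 64.2
time_s: 13.7
ee_pos: [623.5, 216.3, 327.5]
ee_rot: [-180.0, -0.2, 179.6]
force: [-0.8, -0.6, -0.5]
gripper_width: 63.8
time_s: 14.0
ee_pos: [622.3, 216.9, 328.7]
ee_rot: [-180.0, -0.1, 172.9]
force: [-0.6, -0.8, 0.1]
gripper_width: 63.6
```

View pics/w6.png

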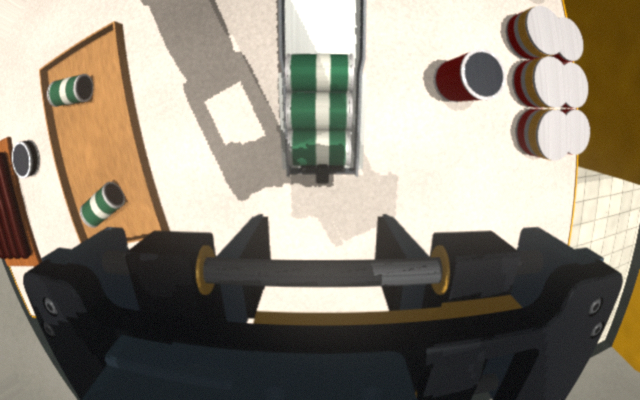

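All three tins lie in a row against the stop. Now the second tug.

```bash
python3 -m jog '[{"dx":0,"dy":0,"dz":-0.04,"wx":0,"wy":0,"wz":0,"grip":-0.4},{"dx":0,"dy":0,"dz":-0.05,"wx":0,"wy":0,"wz":0,"grip":-0.4},{"dx":0,"dy":0,"dz":-0.05,"wx":0,"wy":0,"wz":0,"grip":-0.4},{"dx":0,"dy":0,"dz":-0.05,"wx":0,"wy":0,"wz":0,"grip":-0.4},{"dx":0,"dy":0,"dz":-0.03,"wx":0,"wy":0,"wz":0,"grip":-0.4},{"dx":0,"dy":0,"dz":-0.02,"wx":0,"wy":0,"wz":0,"grip":-0.4},{"dx":0,"dy":0,"dz":-0.008,"wx":0,"wy":0,"wz":0,"grip":-0.4},{"dx":0,"dy":0,"dz":0,"wx":0,"wy":0,"wz":0,"grip":-0.4},{"dx":0,"dy":0,"dz":0,"wx":0,"wy":0,"wz":0,"grip":0},{"dx":0,"dy":0,"dz":0,"wx":0,"wy":0,"wz":0,"grip":0.5}]' 40
python3 -m jog '[{"dx":0,"dy":0,"dz":0,"wx":0,"wy":0,"wz":0,"grip":1},{"dx":0,"dy":0,"dz":0,"wx":0,"wy":0,"wz":0,"grip":1},{"dx":0,"dy":0,"dz":0,"wx":0,"wy":0,"wz":0,"grip":1},{"dx":0,"dy":0,"dz":0,"wx":0,"wy":0,"wz":0,"grip":1},{"dx":0,"dy":0,"dz":0,"wx":0,"wy":0,"wz":0,"grip":1},{"dx":0,"dy":0,"dz":0,"wx":0,"wy":0,"wz":0,"grip":1}]' 40
```

```text
time_s: 15.05
ee_pos: [624.0, 217.2, 82.8]
ee_rot: [179.9, 0.2, 172.8]
force: [-0.6, -0.6, 0.2]
gripper_width: 50.7
time_s: 15.65
ee_pos: [623.0, 216.3, 81.1]
ee_rot: [-179.9, -0.0, 172.8]
force: [-0.6, -2.2, 1.1]
gripper_width: 15.8
```

```bash
python3 -m jog '[{"dx":0,"dy":-0.001,"dz":0.001,"wx":0,"wy":0,"wz":0,"grip":1},{"dx":0,"dy":0,"dz":0.001,"wx":0,"wy":0,"wz":0,"grip":1},{"dx":0,"dy":0,"dz":0.001,"wx":0,"wy":0,"wz":0,"grip":1},{"dx":0,"dy":0,"dz":0.001,"wx":0,"wy":0,"wz":0,"grip":1},{"dx":0,"dy":0,"dz":0.001,"wx":0,"wy":0,"wz":0,"grip":1},{"dx":0,"dy":0,"dz":0.001,"wx":0,"wy":0,"wz":0,"grip":1},{"dx":0,"dy":0,"dz":0.001,"wx":0,"wy":0,"wz":0,"grip":1},{"dx":0,"dy":0,"dz":0,"wx":0,"wy":0,"wz":0,"grip":1},{"dx":0,"dy":0,"dz":0,"wx":0,"wy":0,"wz":0,"grip":1}]' 40
for i in 1 2 3; do python3 -m jog '[{"dx":0,"dy":0,"dz":0,"wx":0,"wy":0,"wz":0,"grip":1},{"dx":0,"dy":0,"dz":0,"wx":0,"wy":0,"wz":0,"grip":1},{"dx":0,"dy":0,"dz":0,"wx":0,"wy":0,"wz":0,"grip":1},{"dx":0,"dy":0,"dz":0,"wx":0,"wy":0,"wz":0,"grip":1},{"dx":0,"dy":0,"dz":0,"wx":0,"wy":0,"wz":0,"grip":1},{"dx":0,"dy":0,"dz":0,"wx":0,"wy":0,"wz":0,"grip":1},{"dx":0,"dy":0,"dz":0,"wx":0,"wy":0,"wz":0,"grip":1}]' 40|grep -E "time|force|pos|width"; done
```

```text
time_s: 16.55
ee_pos: [622.9, 216.1, 87.2]
ee_rot: [180.0, -0.0, 172.8]
force: [2.9, 3.9, -14.2]
gripper_width: 15.8
time_s: 17.25
ee_pos: [622.9, 216.1, 87.3]
force: [2.9, 4.6, -14.0]
gripper_width: 15.7
time_s: 17.95
ee_pos: [622.9, 216.1, 87.3]
force: [3.6, 3.4, -13.6]
gripper_width: 16.1
time_s: 18.65
ee_pos: [622.9, 216.1, 87.3]
force: [2.4, 4.5, -13.8]
gripper_width: 16.0
```

The second tug held about 14 N for 2 s. I'll reseat, release and move over the tray.

```bash
python3 -m jog '[{"dx":0,"dy":0,"dz":-0.002,"wx":0,"wy":0,"wz":0,"grip":1},{"dx":0,"dy":0,"dz":-0.002,"wx":0,"wy":0,"wz":0,"grip":1},{"dx":0,"dy":0,"dz":-0.002,"wx":0,"wy":0,"wz":0,"grip":1},{"dx":0,"dy":0,"dz":-0.001,"wx":0,"wy":0,"wz":0,"grip":1},{"dx":0,"dy":0,"dz":0,"wx":0,"wy":0,"wz":0,"grip":1},{"dx":0,"dy":0,"dz":0,"wx":0,"wy":0,"wz":0,"grip":0.3},{"dx":0,"dy":0,"dz":0,"wx":0,"wy":0,"wz":0,"grip":0},{"dx":0,"dy":0,"dz":0,"wx":0,"wy":0,"wz":0,"grip":0},{"dx":0,"dy":0,"dz":0.03,"wx":0,"wy":0,"wz":0,"grip":-0.4},{"dx":0,"dy":0,"dz":0.04,"wx":0,"wy":0,"wz":0,"grip":-0.45}]' 25
python3 -m jog '[{"dx":0,"dy":0,"dz":0.04,"wx":0,"wy":0,"wz":0,"grip":-0.45},{"dx":0,"dy":-0.02,"dz":0.04,"wx":0,"wy":0,"wz":-0.13,"grip":-0.45},{"dx":0,"dy":-0.045,"dz":0.02,"wx":0,"wy":0,"wz":-0.13,"grip":-0.45},{"dx":0,"dy":-0.05,"dz":0,"wx":0,"wy":0,"wz":-0.13,"grip":-0.45},{"dx":0,"dy":-0.05,"dz":0,"wx":0,"wy":0,"wz":-0.13,"grip":-0.45},{"dx":0,"dy":-0.05,"dz":0,"wx":0,"wy":0,"wz":-0.13,"grip":-0.45},{"dx":0,"dy":-0.05,"dz":0,"wx":0,"wy":0,"wz":-0.13,"grip":-0.45},{"dx":0.01,"dy":-0.05,"dz":0,"wx":0,"wy":0,"wz":-0.13,"grip":-0.45},{"dx":0.01,"dy":-0.05,"dz":0,"wx":0,"wy":0,"wz":-0.13,"grip":-0.45},{"dx":0,"dy":-0.045,"dz":0,"wx":0,"wy":0,"wz":0,"grip":-0.45}]'
python3 -m jog '[{"dx":0,"dy":-0.04,"dz":0,"wx":0,"wy":0,"wz":0,"grip":-0.45},{"dx":0,"dy":0,"dz":0,"wx":0,"wy":0,"wz":0,"grip":-0.45},{"dx":0,"dy":0,"dz":0,"wx":0,"wy":0,"wz":0,"grip":-0.45}]'
python3 - <<'E'
from h import *
import pickle
print(env.state()["qpos"])
c=env.get_calibration("wrist");f=env.grab_frame("wrist")[:,:,::-1]
pickle.dump(c,open("w7.pkl","wb"))
cv2.imwrite("pics/w7.png",cv2.convertScaleAbs(f,alpha=1.4))
E
```

```text
time_s: 19.65
ee_pos: [621.7, 214.9, 149.6]
ee_rot: [-179.8, -0.3, 172.8]
force: [0.7, -0.4, -0.9]
gripper_width: 53.4
time_s: 20.65
ee_pos: [643.0, -195.1, 251.0]
ee_rot: [180.0, 0.1, 113.0]
force: [0.2, -0.3, 0.7]
gripper_width: 66.2
time_s: 20.95
ee_pos: [642.2, -233.3, 250.8]
ee_rot: [-180.0, -0.0, 113.1]
force: [-0.1, 0.8, 0.2]
gripper_width: 66.0
[-2.09354647e+01  2.74838937e+01  6.99410348e+01  1.38177270e-02
  8.26053319e+01 -4.40122910e+01]
```

View pics/w7.png

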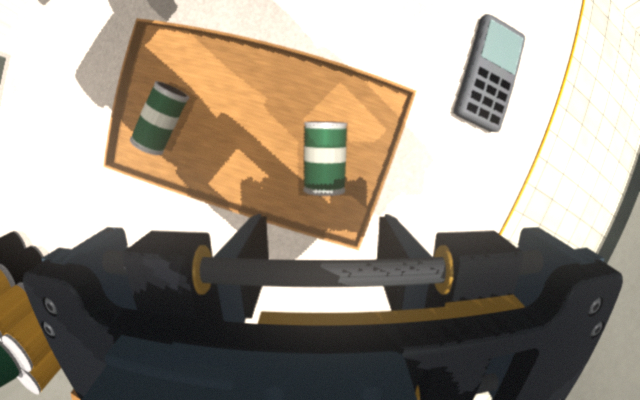

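The near reserve tin is at about (325,157), square to the jaws, and the other is at (158,118).

```bash
cat > loc.py <<'E'
from h import *
from scipy.optimize import least_squares
def fit(cam,c,ends,z,g):
    # ends: pixel mids of visible tin silhouette ends (upper/lower); model lying cylinder projected hull
    pass
E
python3 - <<'E'
from h import *
import pickle
from scipy.optimize import minimize
c=pickle.load(open("w7.pkl","rb"))
i=cv2.imread("pics/w7.png").astype(int)
def hull(x,y,a):
    u=np.array([np.cos(a),np.sin(a),0]);v=np.array([-np.sin(a),np.cos(a),0]);P=[]
    for s in(-44,44):
        for t in np.linspace(0,2*np.pi,32): P.append(proj("wrist",np.array([x,y,31])+s*u+27*(np.cos(t)*v+np.sin(t)*np.array([0,0,1])),c))
    return cv2.convexHull((np.array(P)*8).astype(np.int32))
hsv=cv2.cvtColor(i.astype(np.uint8),cv2.COLOR_BGR2HSV)
wood=((hsv[...,0]<25)&(hsv[...,1]>80))
for n,(x,y,a),(u0,u1,v0,v1) in [("t1",(634,-217,np.radians(-67)),(285,365,105,205)),("t2",(399,-252,np.radians(-97)),(120,200,70,170))]:
    m=np.zeros(wood.shape,bool);m[v0:v1,u0:u1]=~wood[v0:v1,u0:u1]
    n_,l,st,_=cv2.connectedComponentsWithStats(m.astype(np.uint8));k=1+np.argmax(st[1:,4]);m=l==k
    def cost(p):
        q=np.zeros(wood.shape,np.uint8);cv2.fillConvexPoly(q,hull(*p),1,shift=3);return (q.astype(bool)^m).sum()
    r=minimize(cost,[x,y,a],method="Nelder-Mead",options=dict(initial_simplex=[[x,y,a],[x+10,y,a],[x,y+10,a],[x,y,a+.15]]))
    print(n,r.x[:2],np.degrees(r.x[2]),r.fun,m.sum())
E
```

```text
t1 [ 635.93018423 -212.17864294] -68.56369490015825 187.0 2979
t2 [ 400.5869143  -246.35510919] -99.40215950802856 173.0 2454
```

```bash
python3 -m jog '[{"dx":-0.001,"dy":0.004,"dz":-0.02,"wx":0.081,"wy":0.032,"wz":-0.014,"grip":-0.45},{"dx":0,"dy":0.005,"dz":-0.04,"wx":0.081,"wy":0.032,"wz":-0.014,"grip":-0.45},{"dx":0,"dy":0,"dz":-0.04,"wx":0.082,"wy":0.032,"wz":0,"grip":-0.45},{"dx":0,"dy":0,"dz":-0.04,"wx":0,"wy":0,"wz":0,"grip":-0.45},{"dx":0,"dy":0,"dz":0,"wx":0,"wy":0,"wz":0,"grip":-0.45},{"dx":0,"dy":0,"dz":0,"wx":0,"wy":0,"wz":0,"grip":-0.45}]'
python3 -c "
from h import *
c=env.get_calibration('wrist')
import pickle;pickle.dump(c,open('w8.pkl','wb'))
cv2.imwrite('pics/w8.png',cv2.convertScaleAbs(env.grab_frame('wrist')[:,:,::-1],alpha=1.4))"
```

```text
time_s: 21.6
ee_pos: [642.0, -221.8, 111.8]
ee_rot: [179.8, -15.1, 111.7]
force: [0.4, 0.3, 1.2]
gripper_width: 66.3
```

```bash
python3 -m jog '[{"dx":-0.001,"dy":-0.002,"dz":-0.03,"wx":0,"wy":0,"wz":0,"grip":-0.45},{"dx":0,"dy":0,"dz":-0.03,"wx":0,"wy":0,"wz":0,"grip":-0.45},{"dx":0,"dy":0,"dz":-0.02,"wx":0,"wy":0,"wz":0,"grip":-0.45},{"dx":0,"dy":0,"dz":-0.012,"wx":0,"wy":0,"wz":0,"grip":-0.45},{"dx":0,"dy":0,"dz":0,"wx":0,"wy":0,"wz":0,"grip":-0.45},{"dx":0,"dy":0,"dz":0,"wx":0,"wy":0,"wz":0,"grip":-0.2},{"dx":0,"dy":0,"dz":0,"wx":0,"wy":0,"wz":0,"grip":0.1},{"dx":0,"dy":0,"dz":0,"wx":0,"wy":0,"wz":0,"grip":0.2},{"dx":0,"dy":0,"dz":0,"wx":0,"wy":0,"wz":0,"grip":0.3},{"dx":0,"dy":0,"dz":0,"wx":0,"wy":0,"wz":0,"grip":0.3}]' 35
```

```text
time_s: 22.65
ee_pos: [641.9, -225.6, 21.2]
ee_rot: [179.6, -14.9, 111.6]
force: [0.9, -0.9, 6.5]
gripper_width: 53.7
```

```bash
python3 -m jog '[{"dx":0,"dy":0,"dz":0.02,"wx":0,"wy":0,"wz":0,"grip":0.3},{"dx":0,"dy":0,"dz":0.04,"wx":0,"wy":0,"wz":0,"grip":0.3},{"dx":0,"dy":0,"dz":0.04,"wx":0,"wy":0,"wz":0,"grip":0.3},{"dx":0,"dy":0,"dz":0.03,"wx":0,"wy":0,"wz":0.122,"grip":0.3},{"dx":0,"dy":0,"dz":0,"wx":0,"wy":0,"wz":0.123,"grip":0.3},{"dx":0,"dy":0,"dz":0,"wx":0,"wy":0,"wz":0.123,"grip":0.3},{"dx":0,"dy":0,"dz":0,"wx":0,"wy":0,"wz":0.123,"grip":0.3},{"dx":0,"dy":0,"dz":0,"wx":0,"wy":0,"wz":0.123,"grip":0.3},{"dx":0,"dy":0,"dz":0,"wx":0,"wy":0,"wz":0.123,"grip":0.3},{"dx":0,"dy":0,"dz":0,"wx":0,"wy":0,"wz":0.122,"grip":0.3}]' 35
python3 -m jog '[{"dx":0,"dy":0,"dz":0,"wx":-0.0435,"wy":-0.1235,"wz":0,"grip":0.3},{"dx":0,"dy":0,"dz":0,"wx":-0.0435,"wy":-0.1235,"wz":0,"grip":0.3},{"dx":0,"dy":0,"dz":0,"wx":-0.0435,"wy":-0.1235,"wz":0,"grip":0.3},{"dx":0,"dy":0,"dz":0,"wx":-0.0435,"wy":-0.1235,"wz":0,"grip":0.3},{"dx":0,"dy":0,"dz":0,"wx":-0.0435,"wy":-0.1235,"wz":0,"grip":0.3},{"dx":0,"dy":0,"dz":0,"wx":-0.0435,"wy":-0.1235,"wz":0,"grip":0.3},{"dx":0,"dy":0,"dz":0,"wx":-0.0435,"wy":-0.1235,"wz":0,"grip":0.3},{"dx":0,"dy":0,"dz":0,"wx":-0.0435,"wy":-0.1235,"wz":0,"grip":0.3}]' 35
python3 -c "
from h import *
s=env.state();print(s['qpos'].round(1))
from scipy.spatial.transform import Rotation as R
print(R.from_euler('xyz',s['ee_rot'],degrees=True).as_matrix().round(3))"
```

```text
time_s: 23.65
ee_pos: [640.7, -225.3, 148.6]
ee_rot: [179.8, -15.0, 161.1]
force: [0.1, 0.6, -2.6]
gripper_width: 53.3
time_s: 24.45
ee_pos: [638.9, -216.1, 147.3]
ee_rot: [178.5, 38.9, 161.1]
force: [1.1, 1.2, -3.0]
gripper_width: 53.5
[ -21.1   16.8  115.3   17.5    9.5 -109. ]
[[-0.736  0.308  0.602]
 [ 0.252  0.951 -0.179]
 [-0.628  0.02  -0.778]]
```

In-plane tilting runs into the wrist's J5 limit. I'll check sideways tilts with an orientation model of the joints.

```bash
cat > ik.py <<'E'
from h import *
from scipy.spatial.transform import Rotation as R
from scipy.optimize import least_squares
lim=[(-178,178),(-48,115.4),(12.3,149.8),(-77,257),(2.8,150.5),(-146.5,146.5)]
E1=lambda a,t:R.from_euler(a,t,degrees=True)
def ori(q,c=0): return E1('z',q[0])*E1('y',q[1]+q[2])*E1('z',q[3])*E1('y',q[4])*E1('z',q[5]+c)
E
python3 - <<'E'
from ik import *
s=env.state();q=s['qpos'];M=E1('xyz',s['ee_rot'])
for sg in(1,-1):
    N=(E1('z',q[0])*E1('y',q[1]+q[2])*E1('z',q[3])*E1('y',q[4])).inv()*M
    print(N.as_matrix().round(3),N.as_euler('zyx',degrees=True))
c=N.as_euler('zyx',degrees=True)[0]-q[5]
print("c",c,s['force'])
# tool frame: u (tin up end) in tool frame: u makes 105deg with tool z
Mm=M.as_matrix();zt=Mm[:,2]
# candidates: final Zup, tool z horizontal dir az, 15deg below horizontal
tx_u=None
for nm,sx in(("held",None),("other end",None)):
    pass
# sign of u along tool x: currently u horizontal az -19.4 with tool tilted
u=R.from_rotvec(np.array([-.332,-.943,0])*np.radians(54)).apply([np.cos(np.radians(-19.4)),np.sin(np.radians(-19.4)),0])
ut=M.inv().apply(u);print("u in tool",ut.round(2))
for flip in(1,-1):
  sx=np.sign(ut[0])*flip
  for tilt in (15,25):
   for az in(-20,30,50,70,90,110,-60,-90,-120):
    z=np.array([np.cos(np.radians(az))*np.cos(np.radians(tilt)),np.sin(np.radians(az))*np.cos(np.radians(tilt)),-np.sin(np.radians(tilt))])
    x=np.array([0,0,1])-z*z[2];x=sx*x/np.linalg.norm(x);y=np.cross(z,x)
    F=R.from_matrix(np.c_[x,y,z])
    for th in(110,130):
      W=(E1('z',-20)*E1('y',th)).inv()*F
      e=W.as_euler('ZYZ',degrees=True)
      q6=(e[2]-c+180)%360-180;q4=(e[0]+77)%360-77
      ok=-77<q4<257 and 2.8<e[1]<150 and abs(q6)<146
      if th==130 or 1: print(flip,tilt,az,th,"q4 %.0f q5 %.0f q6 %.0f"%(q4,e[1],q6),ok)
E
```

```text
[[ 0.946  0.325  0.   ]
 [-0.325  0.946  0.   ]
 [-0.    -0.     1.   ]] [-1.89628194e+01  2.54444375e-14 -1.11319414e-14]
[[ 0.946  0.325  0.   ]
 [-0.325  0.946  0.   ]
 [-0.    -0.     1.   ]] [-1.89628194e+01  2.54444375e-14 -1.11319414e-14]
c 90.00000000000001 [ 1.14029693  1.23338644 -2.95810348]
u in tool [-0.97  0.   -0.26]
1 15 -20 110 q4 180 q5 5 q6 90 True
1 15 -20 130 q4 180 q5 25 q6 90 True
1 15 30 110 q4 88 q5 48 q6 166 False
1 15 30 130 q4 105 q5 50 q6 140 True
1 15 50 110 q4 82 q5 66 q6 164 False
1 15 50 130 q4 91 q5 65 q6 142 True
1 15 70 110 q4 76 q5 85 q6 161 False
1 15 70 130 q4 78 q5 80 q6 141 True
1 15 90 110 q4 69 q5 103 q6 155 False
1 15 90 130 q4 66 q5 95 q6 136 True
1 15 110 110 q4 58 q5 120 q6 146 True
1 15 110 130 q4 51 q5 108 q6 128 True
1 15 -60 110 q4 269 q5 38 q6 13 False
1 15 -60 130 q4 246 q5 43 q6 44 True
1 15 -90 110 q4 278 q5 66 q6 16 False
1 15 -90 130 q4 269 q5 65 q6 38 False
1 15 -120 110 q4 -72 q5 94 q6 22 True
1 15 -120 130 q4 -72 q5 88 q6 41 True
1 25 -20 110 q4 0 q5 5 q6 -90 True
1 25 -20 130 q4 180 q5 15 q6 90 True
1 25 30 110 q4 74 q5 46 
[... 1263 characters left out ...]
9 True
-1 25 -20 110 q4 0 q5 5 q6 90 True
-1 25 -20 130 q4 180 q5 15 q6 -90 True
-1 25 30 110 q4 74 q5 46 q6 -4 True
-1 25 30 130 q4 94 q5 44 q6 -33 True
-1 25 50 110 q4 71 q5 64 q6 -11 True
-1 25 50 130 q4 82 q5 59 q6 -33 True
-1 25 70 110 q4 66 q5 82 q6 -18 True
-1 25 70 130 q4 70 q5 74 q6 -37 True
-1 25 90 110 q4 59 q5 98 q6 -27 True
-1 25 90 130 q4 58 q5 88 q6 -44 True
-1 25 110 110 q4 49 q5 114 q6 -38 True
-1 25 110 130 q4 45 q5 100 q6 -53 True
-1 25 -60 110 q4 -75 q5 37 q6 -179 False
-1 25 -60 130 q4 258 q5 37 q6 -146 False
-1 25 -90 110 q4 -71 q5 64 q6 -169 False
-1 25 -90 130 q4 278 q5 59 q6 -147 False
-1 25 -120 110 q4 -63 q5 90 q6 -158 False
-1 25 -120 130 q4 -65 q5 81 q6 -140 True
```

Gripping the tin's other end and tilting sideways (tool pointing toward +y) stays well inside the joint ranges. I'll lay the tin back down and regrip.

```bash
python3 -m jog '[{"dx":0,"dy":0,"dz":0,"wx":0.0435,"wy":0.1235,"wz":0,"grip":0.3},{"dx":0,"dy":0,"dz":0,"wx":0.0435,"wy":0.1235,"wz":0,"grip":0.3},{"dx":0,"dy":0,"dz":0,"wx":0.0435,"wy":0.1235,"wz":0,"grip":0.3},{"dx":0,"dy":0,"dz":0,"wx":0.0435,"wy":0.1235,"wz":0,"grip":0.3},{"dx":0,"dy":0,"dz":0,"wx":0.0435,"wy":0.1235,"wz":0,"grip":0.3},{"dx":0,"dy":0,"dz":0,"wx":0.0435,"wy":0.1235,"wz":0,"grip":0.3},{"dx":0,"dy":0,"dz":0,"wx":0.0435,"wy":0.1235,"wz":0,"grip":0.3},{"dx":0,"dy":0,"dz":0,"wx":0.0435,"wy":0.1235,"wz":0,"grip":0.3},{"dx":0,"dy":0,"dz":0,"wx":0,"wy":0,"wz":0,"grip":0.3}]' 35
python3 -m jog '[{"dx":0,"dy":0,"dz":0,"wx":0,"wy":0,"wz":-0.123,"grip":0.3},{"dx":0,"dy":0,"dz":0,"wx":0,"wy":0,"wz":-0.123,"grip":0.3},{"dx":0,"dy":0,"dz":0,"wx":0,"wy":0,"wz":-0.123,"grip":0.3},{"dx":0,"dy":0,"dz":0,"wx":0,"wy":0,"wz":-0.123,"grip":0.3},{"dx":0,"dy":0,"dz":0,"wx":0,"wy":0,"wz":-0.123,"grip":0.3},{"dx":0,"dy":0,"dz":0,"wx":0,"wy":0,"wz":-0.123,"grip":0.3},{"dx":0,"dy":0,"dz":0,"wx":0,"wy":0,"wz":-0.122,"grip":0.3},{"dx":0,"dy":0,"dz":-0.04,"wx":0,"wy":0,"wz":0,"grip":0.3},{"dx":0,"dy":0,"dz":-0.04,"wx":0,"wy":0,"wz":0,"grip":0.3},{"dx":0,"dy":0,"dz":-0.03,"wx":0,"wy":0,"wz":0,"grip":0.3}]' 35
python3 -m jog '[{"dx":0,"dy":0,"dz":0,"wx":0,"wy":0,"wz":0,"grip":0.3},{"dx":0,"dy":0,"dz":0,"wx":0,"wy":0,"wz":0,"grip":0.3}]' 35
```

```text
time_s: 25.35
ee_pos: [646.4, -219.1, 146.0]
ee_rot: [178.1, -20.9, 161.0]
force: [0.1, -0.7, -2.2]
gripper_width: 53.6
time_s: 26.35
ee_pos: [643.0, -218.1, 40.7]
ee_rot: [178.1, -20.5, 111.7]
force: [0.2, 0.0, -1.6]
gripper_width: 53.3
time_s: 26.55
ee_pos: [644.5, -218.2, 42.9]
ee_rot: [178.1, -20.6, 111.7]
force: [0.1, -0.3, -1.0]
gripper_width: 53.3
```

```bash
python3 -m jog '[{"dx":0,"dy":0,"dz":0,"wx":-0.08,"wy":-0.035,"wz":0,"grip":0.3},{"dx":0,"dy":0,"dz":-0.01,"wx":0,"wy":0,"wz":0,"grip":0.3},{"dx":0,"dy":0,"dz":-0.008,"wx":0,"wy":0,"wz":0,"grip":0.3},{"dx":0,"dy":0,"dz":-0.003,"wx":0,"wy":0,"wz":0,"grip":0.3},{"dx":0,"dy":0,"dz":0,"wx":0,"wy":0,"wz":0,"grip":0.3}]' 35
python3 -m jog '[{"dx":0,"dy":0,"dz":0,"wx":0,"wy":0,"wz":0,"grip":0},{"dx":0,"dy":0,"dz":0,"wx":0,"wy":0,"wz":0,"grip":-0.3},{"dx":0,"dy":0,"dz":0,"wx":0,"wy":0,"wz":0,"grip":-0.45},{"dx":0,"dy":0,"dz":0.03,"wx":0,"wy":0,"wz":0,"grip":-0.45},{"dx":0,"dy":0,"dz":0.04,"wx":0,"wy":0,"wz":0,"grip":-0.45},{"dx":-0.003,"dy":0.008,"dz":0.02,"wx":-0.122,"wy":-0.048,"wz":0,"grip":-0.45},{"dx":-0.003,"dy":0.008,"dz":0,"wx":-0.122,"wy":-0.048,"wz":0,"grip":-0.45},{"dx":-0.003,"dy":0.008,"dz":0,"wx":-0.122,"wy":-0.048,"wz":0,"grip":-0.45},{"dx":0,"dy":0,"dz":0,"wx":-0.122,"wy":-0.048,"wz":0,"grip":-0.45},{"dx":0,"dy":0,"dz":0,"wx":0,"wy":0,"wz":0,"grip":-0.45}]' 35
python3 -m jog '[{"dx":0,"dy":0,"dz":0,"wx":0,"wy":0,"wz":0,"grip":-0.45},{"dx":0,"dy":0,"dz":0,"wx":0,"wy":0,"wz":0,"grip":-0.45}]' 35
python3 - <<'E'
from h import *
import pickle
c=env.get_calibration("wrist");f=env.grab_frame("wrist")[:,:,::-1]
pickle.dump(c,open("w9.pkl","wb"))
cv2.imwrite("pics/w9.png",cv2.convertScaleAbs(f,alpha=1.4))
E
```

```text
time_s: 27.05
ee_pos: [644.8, -218.4, 21.4]
ee_rot: [177.9, -15.7, 111.7]
force: [-1.1, 1.0, 4.8]
gripper_width: 53.6
time_s: 28.05
ee_pos: [633.8, -190.9, 109.8]
ee_rot: [178.2, 14.3, 112.1]
force: [0.3, -0.6, -0.3]
gripper_width: 66.0
time_s: 28.25
ee_pos: [636.7, -195.5, 110.7]
ee_rot: [178.0, 14.4, 111.7]
force: [0.1, 0.0, -0.1]
gripper_width: 65.9
```

View pics/w9.png

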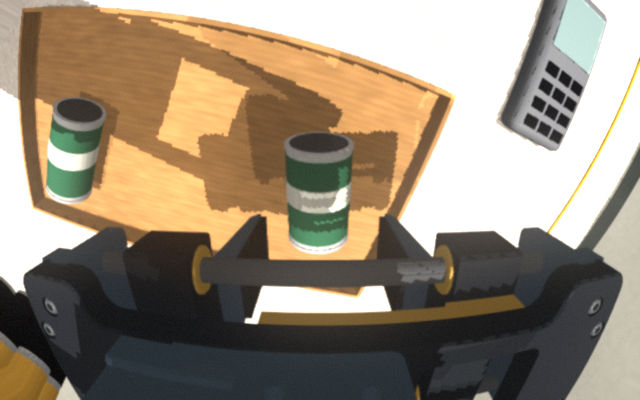

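The tin lies aligned at (319,190) in the wrist view. I'll fit both outlines numerically.

```bash
cat > fit.py <<'E'
from h import *
from scipy.optimize import minimize
def fit(img,c,x,y,adeg,pad=8,cam="wrist"):
    hsv=cv2.cvtColor(img,cv2.COLOR_BGR2HSV);wood=(hsv[...,0]<25)&(hsv[...,1]>80)
    def hull(x,y,a):
        u=np.array([np.cos(a),np.sin(a),0]);v=np.array([-np.sin(a),np.cos(a),0])
        P=[proj(cam,np.array([x,y,31])+s*u+27*(np.cos(t)*v+np.sin(t)*np.array([0,0,1])),c) for s in(-44,44) for t in np.linspace(0,2*np.pi,32)]
        return cv2.convexHull((np.array(P)*8).astype(np.int32))
    a=np.radians(adeg);h=hull(x,y,a)[:,0]/8;u0,v0=(h.min(0)-pad).astype(int);u1,v1=(h.max(0)+pad).astype(int)
    u0,v0=max(u0,0),max(v0,0)
    m=np.zeros(wood.shape,np.uint8);m[v0:v1,u0:u1]=~wood[v0:v1,u0:u1]
    n,l,st,_=cv2.connectedComponentsWithStats(m);m=l==1+np.argmax(st[1:,4])
    def cost(p):
        q=np.zeros(wood.shape,np.uint8);cv2.fillConvexPoly(q,hull(*p),1,shift=3);return (q.astype(bool)^m).sum()
    r=minimize(cost,[x,y,a],method="Nelder-Mead",options=dict(initial_simplex=[[x,y,a],[x+10,y,a],[x,y+10,a],[x,y,a+.15]]))
    return r.x[:2].round(1),np.degrees(r.x[2]).round(1),r.fun,m.sum()
E
python3 - <<'E'
from fit import *
import pickle
i=cv2.imread("pics/w9.png");c=pickle.load(open("w9.pkl","rb"))
print(fit(i,c,640,-207,111.4)); print(fit(i,c,400,-247,83))
E
```

```text
(array([ 639.3, -205.2]), np.float64(111.0), np.float64(232.0), np.int64(7361))
(array([ 400.7, -247.3]), np.float64(80.4), np.float64(180.0), np.int64(5000))
```

```bash
python3 -m jog '[{"dx":-0.002,"dy":0.002,"dz":-0.03,"wx":-0.0125,"wy":0.0315,"wz":-0.009,"grip":-0.45},{"dx":0,"dy":0,"dz":-0.03,"wx":0,"wy":0,"wz":0,"grip":-0.45},{"dx":0,"dy":0,"dz":-0.02,"wx":0,"wy":0,"wz":0,"grip":-0.45},{"dx":0,"dy":0,"dz":-0.009,"wx":0,"wy":0,"wz":0,"grip":-0.45},{"dx":0,"dy":0,"dz":0,"wx":0,"wy":0,"wz":0,"grip":-0.45},{"dx":0,"dy":0,"dz":0,"wx":0,"wy":0,"wz":0,"grip":-0.2},{"dx":0,"dy":0,"dz":0,"wx":0,"wy":0,"wz":0,"grip":0.1},{"dx":0,"dy":0,"dz":0,"wx":0,"wy":0,"wz":0,"grip":0.2},{"dx":0,"dy":0,"dz":0,"wx":0,"wy":0,"wz":0,"grip":0.3},{"dx":0,"dy":0,"dz":0,"wx":0,"wy":0,"wz":0,"grip":0.3}]' 35
```

```text
time_s: 29.3
ee_pos: [634.7, -192.8, 22.9]
ee_rot: [180.0, 14.5, 111.7]
force: [0.3, -1.8, 4.4]
gripper_width: 53.9
```

```bash
python3 -m jog '[{"dx":0,"dy":0,"dz":0.02,"wx":0,"wy":0,"wz":0,"grip":0.3},{"dx":0,"dy":0,"dz":0.04,"wx":0,"wy":0,"wz":0,"grip":0.3},{"dx":0,"dy":0,"dz":0.04,"wx":0,"wy":0,"wz":-0.1,"grip":0.3},{"dx":0,"dy":0,"dz":0.04,"wx":0,"wy":0,"wz":-0.1,"grip":0.3},{"dx":0,"dy":0,"dz":0,"wx":0,"wy":0,"wz":-0.11,"grip":0.3},{"dx":0,"dy":0,"dz":0,"wx":0,"wy":0,"wz":-0.11,"grip":0.3},{"dx":0,"dy":0,"dz":0,"wx":0,"wy":0,"wz":-0.11,"grip":0.3},{"dx":0,"dy":0,"dz":0,"wx":0,"wy":0,"wz":-0.11,"grip":0.3},{"dx":0,"dy":0,"dz":0,"wx":0,"wy":0,"wz":0,"grip":0.3}]' 35
```

```text
time_s: 30.2
ee_pos: [633.8, -191.9, 160.5]
ee_rot: [-179.8, 14.4, 75.1]
force: [-0.4, 0.4, -1.7]
gripper_width: 53.6
```

```bash
python3 -m jog '[{"dx":0,"dy":0,"dz":0,"wx":0.116,"wy":-0.031,"wz":0,"grip":0.3},{"dx":0,"dy":0,"dz":0,"wx":0.116,"wy":-0.031,"wz":0,"grip":0.3},{"dx":0,"dy":0,"dz":0,"wx":0.116,"wy":-0.031,"wz":0,"grip":0.3},{"dx":0,"dy":0,"dz":0,"wx":0.116,"wy":-0.031,"wz":0,"grip":0.3},{"dx":0,"dy":0,"dz":0,"wx":0.116,"wy":-0.031,"wz":0,"grip":0.3},{"dx":0,"dy":0,"dz":0,"wx":0.116,"wy":-0.031,"wz":0,"grip":0.3},{"dx":0,"dy":0,"dz":0,"wx":0,"wy":0,"wz":0,"grip":0.3}]' 35
python3 -c "
from h import *
print(env.state()['qpos'].round(1))"
```

```text
time_s: 30.9
ee_pos: [631.7, -195.3, 158.9]
ee_rot: [-179.7, -26.9, 74.8]
force: [-0.0, -0.3, -2.7]
gripper_width: 53.5
[-30.9  31.7  81.2  26.4  76.7 -24.2]
```

```bash
python3 -m jog '[{"dx":0,"dy":0,"dz":0,"wx":0.116,"wy":-0.031,"wz":0,"grip":0.3},{"dx":0,"dy":0,"dz":0,"wx":0.116,"wy":-0.031,"wz":0,"grip":0.3},{"dx":0,"dy":0,"dz":0,"wx":0.116,"wy":-0.031,"wz":0,"grip":0.3},{"dx":0,"dy":0,"dz":0,"wx":0.116,"wy":-0.031,"wz":0,"grip":0.3},{"dx":0,"dy":0,"dz":0,"wx":0.116,"wy":-0.031,"wz":0,"grip":0.3},{"dx":0,"dy":0,"dz":0,"wx":0.116,"wy":-0.031,"wz":0,"grip":0.3},{"dx":0,"dy":0,"dz":0,"wx":0.116,"wy":-0.031,"wz":0,"grip":0.3},{"dx":0,"dy":0,"dz":0,"wx":0,"wy":0,"wz":0,"grip":0.3}]' 35
python3 - <<'E'
from h import *
s=env.state();print(s['qpos'].round(1))
a=cv2.convertScaleAbs(env.grab_frame("wrist")[:,:,::-1],alpha=1.4)
b=env.grab_frame("scene")[130:330,170:430,::-1]
cv2.imwrite("pics/v10.png",np.hstack([cv2.resize(a,(400,250)),cv2.resize(b,(400,308))[:250]]))
cv2.imwrite("pics/v10w.png",a);cv2.imwrite("pics/v10s.png",b)
E
```

```text
time_s: 31.7
ee_pos: [632.7, -191.5, 156.6]
ee_rot: [-178.2, -75.0, 73.4]
force: [0.5, -0.6, -2.4]
gripper_width: 53.2
[-43.4  48.6  81.4  59.6 100.9 -46.4]
```

View pics/v10.png

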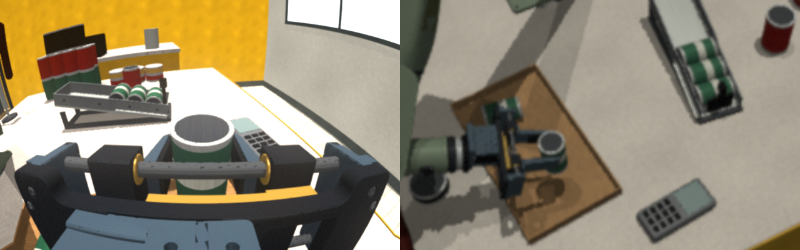

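The tin is held upright, with its rim level at about (203,125) in the wrist half. I'll lower it slowly and watch the force.

```bash
python3 -m jog '[{"dx":0,"dy":0,"dz":-0.025,"wx":0,"wy":0,"wz":0,"grip":0.3},{"dx":0,"dy":0,"dz":-0.03,"wx":0,"wy":0,"wz":0,"grip":0.3},{"dx":0,"dy":0,"dz":-0.025,"wx":0,"wy":0,"wz":0,"grip":0.3},{"dx":0,"dy":0,"dz":-0.008,"wx":0,"wy":0,"wz":0,"grip":0.3},{"dx":0,"dy":0,"dz":0,"wx":0,"wy":0,"wz":0,"grip":0.3},{"dx":0,"dy":0,"dz":0,"wx":0,"wy":0,"wz":0,"grip":0.3}]' 35
python3 -m jog '[{"dx":0,"dy":0,"dz":-0.003,"wx":0,"wy":0,"wz":0,"grip":0.3},{"dx":0,"dy":0,"dz":0,"wx":0,"wy":0,"wz":0,"grip":0.3},{"dx":0,"dy":0,"dz":0,"wx":0,"wy":0,"wz":0,"grip":0.3}]' 35
```

```text
time_s: 32.4
ee_pos: [634.5, -192.3, 75.6]
ee_rot: [179.3, -74.9, 75.9]
force: [-0.0, 0.4, -1.3]
gripper_width: 53.4
time_s: 32.7
ee_pos: [633.8, -192.5, 71.2]
ee_rot: [179.8, -75.0, 75.3]
force: [-0.2, -0.6, -2.2]
gripper_width: 53.8
```

```bash
python3 -m jog '[{"dx":0,"dy":0,"dz":-0.004,"wx":0,"wy":0,"wz":0,"grip":0.3},{"dx":0,"dy":0,"dz":-0.002,"wx":0,"wy":0,"wz":0,"grip":0.3},{"dx":0,"dy":0,"dz":0,"wx":0,"wy":0,"wz":0,"grip":0.3},{"dx":0,"dy":0,"dz":0,"wx":0,"wy":0,"wz":0,"grip":0.3}]' 35
python3 -m jog '[{"dx":0,"dy":0,"dz":-0.002,"wx":0,"wy":0,"wz":0,"grip":0.3},{"dx":0,"dy":0,"dz":-0.001,"wx":0,"wy":0,"wz":0,"grip":0.3},{"dx":0,"dy":0,"dz":0,"wx":0,"wy":0,"wz":0,"grip":0.3},{"dx":0,"dy":0,"dz":0,"wx":0,"wy":0,"wz":0,"grip":0.3}]' 35
```

```text
time_s: 33.1
ee_pos: [633.7, -192.3, 64.4]
ee_rot: [-180.0, -75.1, 75.1]
force: [0.8, -0.4, -1.9]
gripper_width: 53.6
time_s: 33.5
ee_pos: [633.7, -192.3, 61.5]
ee_rot: [180.0, -75.0, 75.1]
force: [0.3, 0.1, -2.0]
gripper_width: 53.5
```

```bash
python3 -m jog '[{"dx":0,"dy":0,"dz":-0.0015,"wx":0,"wy":0,"wz":0,"grip":0.3},{"dx":0,"dy":0,"dz":0,"wx":0,"wy":0,"wz":0,"grip":0.3},{"dx":0,"dy":0,"dz":0,"wx":0,"wy":0,"wz":0,"grip":0.3}]' 35
python3 -m jog '[{"dx":0,"dy":0,"dz":-0.0015,"wx":0,"wy":0,"wz":0,"grip":0.3},{"dx":0,"dy":0,"dz":0,"wx":0,"wy":0,"wz":0,"grip":0.3},{"dx":0,"dy":0,"dz":0,"wx":0,"wy":0,"wz":0,"grip":0.3}]' 35
```

```text
time_s: 33.8
ee_pos: [633.8, -192.4, 60.5]
ee_rot: [179.9, -75.1, 75.3]
force: [0.1, -0.1, -0.2]
gripper_width: 53.6
time_s: 34.1
ee_pos: [633.8, -192.5, 60.4]
ee_rot: [179.6, -75.2, 75.5]
force: [-1.6, -2.6, 5.1]
gripper_width: 53.5
```

Contact came at the predicted height. I'll open and retract along the tool axis.

```bash
python3 -m jog '[{"dx":0,"dy":0,"dz":0,"wx":0,"wy":0,"wz":0,"grip":0},{"dx":0,"dy":0,"dz":0,"wx":0,"wy":0,"wz":0,"grip":-0.2},{"dx":0,"dy":0,"dz":0,"wx":0,"wy":0,"wz":0,"grip":-0.4},{"dx":0,"dy":0,"dz":0,"wx":0,"wy":0,"wz":0,"grip":-0.4},{"dx":-0.005,"dy":-0.0187,"dz":0.005,"wx":0,"wy":0,"wz":0,"grip":-0.4},{"dx":-0.005,"dy":-0.0187,"dz":0.005,"wx":0,"wy":0,"wz":0,"grip":-0.4},{"dx":-0.005,"dy":-0.0187,"dz":0.005,"wx":0,"wy":0,"wz":0,"grip":-0.4},{"dx":-0.005,"dy":-0.0187,"dz":0.01,"wx":0,"wy":0,"wz":0,"grip":-0.4},{"dx":0,"dy":0,"dz":0.02,"wx":0,"wy":0,"wz":0,"grip":-0.4},{"dx":0,"dy":0,"dz":0.03,"wx":0,"wy":0,"wz":0,"grip":-0.4}]' 35
python3 - <<'E'
from h import *
s=env.state();print(s['qpos'].round(1))
a=cv2.convertScaleAbs(env.grab_frame("wrist")[:,:,::-1],alpha=1.4)
b=env.grab_frame("scene")[130:330,170:430,::-1]
cv2.imwrite("pics/v11.png",np.hstack([cv2.resize(a,(400,250)),cv2.resize(b,(400,308))[:250]]))
E
```

```text
time_s: 35.1
ee_pos: [613.0, -268.5, 133.6]
ee_rot: [-179.5, -75.1, 74.6]
force: [-0.7, -0.1, -0.2]
gripper_width: 63.9
[-48.5  53.1  74.9  56.6 105.3 -46.9]
```

View pics/v11.png

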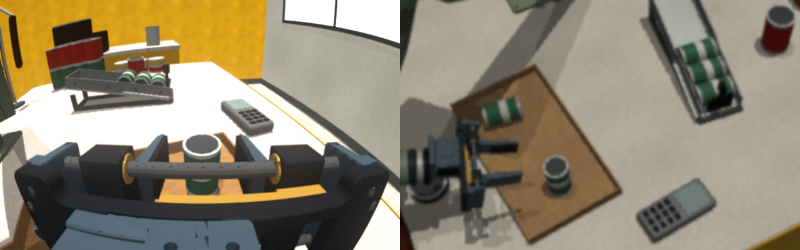

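The first reserve tin stands at (202,165) in the wrist half and (556,175) in the scene half. Going for the other.

```bash
python3 -m jog '[{"dx":-0.005,"dy":0,"dz":0.03,"wx":-0.116,"wy":0.031,"wz":0,"grip":-0.45},{"dx":-0.02,"dy":0,"dz":0.03,"wx":-0.116,"wy":0.031,"wz":0,"grip":-0.45},{"dx":-0.022,"dy":0,"dz":0.01,"wx":-0.116,"wy":0.031,"wz":0,"grip":-0.45},{"dx":-0.022,"dy":0.005,"dz":0,"wx":-0.116,"wy":0.031,"wz":0,"grip":-0.45},{"dx":-0.022,"dy":0.005,"dz":0,"wx":-0.116,"wy":0.031,"wz":0,"grip":-0.45},{"dx":-0.022,"dy":0.005,"dz":0,"wx":-0.116,"wy":0.031,"wz":0,"grip":-0.45},{"dx":-0.022,"dy":0.005,"dz":0,"wx":-0.116,"wy":0.031,"wz":0,"grip":-0.45},{"dx":-0.022,"dy":0.005,"dz":0,"wx":-0.116,"wy":0.031,"wz":0,"grip":-0.45},{"dx":-0.022,"dy":0.005,"dz":0,"wx":-0.116,"wy":0.031,"wz":0,"grip":-0.45},{"dx":-0.022,"dy":0.005,"dz":0,"wx":-0.116,"wy":0.031,"wz":0,"grip":-0.45}]'
python3 -m jog '[{"dx":0,"dy":0,"dz":0,"wx":-0.116,"wy":0.031,"wz":0,"grip":-0.45},{"dx":0,"dy":0,"dz":0,"wx":-0.116,"wy":0.031,"wz":0,"grip":-0.45},{"dx":0,"dy":0,"dz":0,"wx":-0.116,"wy":0.031,"wz":0.1,"grip":-0.45},{"dx":0,"dy":0,"dz":0,"wx":0,"wy":0,"wz":0,"grip":-0.45},{"dx":0,"dy":0,"dz":0,"wx":0,"wy":0,"wz":0,"grip":-0.45}]'
python3 - <<'E'
from fit import *
print(env.state()['qpos'].round(1))
c=env.get_calibration("wrist");i=cv2.convertScaleAbs(env.grab_frame("wrist")[:,:,::-1],alpha=1.4)
cv2.imwrite("pics/w12.png",i)
print(fit(i,c,400,-247,80.4,pad=15))
E
```

```text
time_s: 36.2
ee_pos: [411.7, -232.1, 204.7]
ee_rot: [179.9, -6.0, 75.0]
force: [0.5, 1.1, -0.2]
gripper_width: 66.5
time_s: 36.7
ee_pos: [412.7, -231.5, 203.8]
ee_rot: [-179.6, 14.0, 80.6]
force: [0.0, 0.3, 0.6]
gripper_width: 65.9
[-20.9   8.3 106.3 -15.4  63.8  -4.9]
(array([ 402.1, -246.5]), np.float64(81.8), np.float64(185.0), np.int64(4078))
```

```bash
python3 -m jog '[{"dx":-0.009,"dy":-0.002,"dz":-0.03,"wx":0,"wy":0,"wz":0,"grip":-0.45},{"dx":0,"dy":0,"dz":-0.04,"wx":0,"wy":0,"wz":0,"grip":-0.45},{"dx":0,"dy":0,"dz":-0.04,"wx":0,"wy":0,"wz":0,"grip":-0.45},{"dx":0,"dy":0,"dz":-0.03,"wx":0,"wy":0,"wz":0,"grip":-0.45},{"dx":0,"dy":0,"dz":0,"wx":0,"wy":0,"wz":0,"grip":-0.45},{"dx":0,"dy":0,"dz":0,"wx":0,"wy":0,"wz":0,"grip":-0.45}]'
python3 - <<'E'
from fit import *
c=env.get_calibration("wrist");i=cv2.convertScaleAbs(env.grab_frame("wrist")[:,:,::-1],alpha=1.4)
print(fit(i,c,402,-247,81.4,pad=12))
E
```

```text
time_s: 37.35
ee_pos: [403.9, -235.3, 63.9]
ee_rot: [-179.6, 14.1, 80.5]
force: [0.4, -0.3, -0.1]
gripper_width: 66.4
(array([ 402.1, -247.2]), np.float64(81.3), np.float64(1249.0), np.int64(11262))
```

```bash
python3 -m jog '[{"dx":0,"dy":0.001,"dz":-0.02,"wx":0,"wy":0,"wz":0,"grip":-0.45},{"dx":0,"dy":0,"dz":-0.015,"wx":0,"wy":0,"wz":0,"grip":-0.45},{"dx":0,"dy":0,"dz":-0.006,"wx":0,"wy":0,"wz":0,"grip":-0.45},{"dx":0,"dy":0,"dz":0,"wx":0,"wy":0,"wz":0,"grip":-0.45},{"dx":0,"dy":0,"dz":0,"wx":0,"wy":0,"wz":0,"grip":-0.2},{"dx":0,"dy":0,"dz":0,"wx":0,"wy":0,"wz":0,"grip":0.1},{"dx":0,"dy":0,"dz":0,"wx":0,"wy":0,"wz":0,"grip":0.2},{"dx":0,"dy":0,"dz":0,"wx":0,"wy":0,"wz":0,"grip":0.3},{"dx":0,"dy":0,"dz":0,"wx":0,"wy":0,"wz":0,"grip":0.3}]' 35
```

```text
time_s: 38.3
ee_pos: [404.5, -233.5, 23.6]
ee_rot: [-179.7, 14.2, 80.6]
force: [-0.6, -0.1, 6.6]
gripper_width: 53.3
```

```bash
python3 -m jog '[{"dx":0,"dy":0,"dz":0.02,"wx":0,"wy":0,"wz":0,"grip":0.3},{"dx":0,"dy":0,"dz":0.04,"wx":0,"wy":0,"wz":0,"grip":0.3},{"dx":0.025,"dy":0.007,"dz":0.04,"wx":0,"wy":0,"wz":0,"grip":0.3},{"dx":0.025,"dy":0.007,"dz":0.03,"wx":0,"wy":0,"wz":0,"grip":0.3},{"dx":0.025,"dy":0.006,"dz":0,"wx":0.118,"wy":-0.02,"wz":0,"grip":0.3},{"dx":0,"dy":0,"dz":0,"wx":0.118,"wy":-0.02,"wz":0,"grip":0.3},{"dx":0,"dy":0,"dz":0,"wx":0.118,"wy":-0.02,"wz":0,"grip":0.3},{"dx":0,"dy":0,"dz":0,"wx":0.118,"wy":-0.02,"wz":0,"grip":0.3},{"dx":0,"dy":0,"dz":0,"wx":0.118,"wy":-0.02,"wz":0,"grip":0.3},{"dx":0,"dy":0,"dz":0,"wx":0.118,"wy":-0.02,"wz":0,"grip":0.3}]' 35
python3 -m jog '[{"dx":0,"dy":0,"dz":0,"wx":0.118,"wy":-0.02,"wz":0,"grip":0.3},{"dx":0,"dy":0,"dz":0,"wx":0.118,"wy":-0.02,"wz":0,"grip":0.3},{"dx":0,"dy":0,"dz":0,"wx":0.118,"wy":-0.02,"wz":0,"grip":0.3},{"dx":0,"dy":0,"dz":0,"wx":0.118,"wy":-0.02,"wz":0,"grip":0.3},{"dx":0,"dy":0,"dz":0,"wx":0.118,"wy":-0.02,"wz":0,"grip":0.3},{"dx":0,"dy":0,"dz":0,"wx":0.118,"wy":-0.02,"wz":0,"grip":0.3},{"dx":0,"dy":0,"dz":0,"wx":0.118,"wy":-0.02,"wz":0,"grip":0.3},{"dx":0,"dy":0,"dz":0,"wx":0.01,"wy":-0.002,"wz":0,"grip":0.3},{"dx":0,"dy":0,"dz":0,"wx":0,"wy":0,"wz":0,"grip":0.3},{"dx":0,"dy":0,"dz":0,"wx":0,"wy":0,"wz":0,"grip":0.3}]' 35
python3 - <<'E'
from h import *
s=env.state();print(s['qpos'].round(1))
a=cv2.convertScaleAbs(env.grab_frame("wrist")[:,:,::-1],alpha=1.4)
b=env.grab_frame("scene")[130:330,170:430,::-1]
cv2.imwrite("pics/v12.png",np.hstack([cv2.resize(a,(400,250)),cv2.resize(b,(400,308))[:250]]))
E
```

```text
time_s: 39.3
ee_pos: [478.8, -213.5, 153.0]
ee_rot: [-179.9, -27.3, 80.7]
force: [0.6, -0.4, -2.3]
gripper_width: 53.5
time_s: 40.3
ee_pos: [479.0, -213.1, 153.3]
ee_rot: [179.0, -75.4, 81.8]
force: [0.2, 0.2, -1.6]
gripper_width: 53.5
[-52.3  44.9  92.2  47.2 105.5 -59.1]
```

View pics/v12.png

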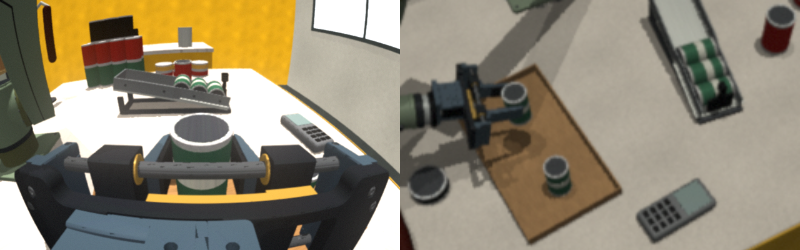

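The second tin is held upright with its rim level, and the first still stands at (556,175). I'll lower it.

```bash
python3 -m jog '[{"dx":0,"dy":0,"dz":-0.025,"wx":0,"wy":0,"wz":0,"grip":0.3},{"dx":0,"dy":0,"dz":-0.03,"wx":0,"wy":0,"wz":0,"grip":0.3},{"dx":0,"dy":0,"dz":-0.02,"wx":0,"wy":0,"wz":0,"grip":0.3},{"dx":0,"dy":0,"dz":-0.01,"wx":0,"wy":0,"wz":0,"grip":0.3},{"dx":0,"dy":0,"dz":-0.004,"wx":0,"wy":0,"wz":0,"grip":0.3},{"dx":0,"dy":0,"dz":0,"wx":0,"wy":0,"wz":0,"grip":0.3},{"dx":0,"dy":0,"dz":0,"wx":0,"wy":0,"wz":0,"grip":0.3},{"dx":0,"dy":0,"dz":0,"wx":0,"wy":0,"wz":0,"grip":0.3}]' 35
python3 -m jog '[{"dx":0,"dy":0,"dz":-0.0015,"wx":0,"wy":0,"wz":0,"grip":0.3},{"dx":0,"dy":0,"dz":0,"wx":0,"wy":0,"wz":0,"grip":0.3},{"dx":0,"dy":0,"dz":0,"wx":0,"wy":0,"wz":0,"grip":0.3}]' 35
```

```text
time_s: 41.2
ee_pos: [478.9, -213.4, 64.4]
ee_rot: [179.0, -75.6, 81.7]
force: [-0.0, -1.4, -1.7]
gripper_width: 53.5
time_s: 41.5
ee_pos: [478.7, -213.2, 62.2]
ee_rot: [179.3, -75.6, 81.5]
force: [-0.4, 0.1, -2.0]
gripper_width: 53.2
```

```bash
python3 -m jog '[{"dx":0,"dy":0,"dz":-0.0015,"wx":0,"wy":0,"wz":0,"grip":0.3},{"dx":0,"dy":0,"dz":0,"wx":0,"wy":0,"wz":0,"grip":0.3},{"dx":0,"dy":0,"dz":0,"wx":0,"wy":0,"wz":0,"grip":0.3}]' 35
python3 -m jog '[{"dx":0,"dy":0,"dz":-0.001,"wx":0,"wy":0,"wz":0,"grip":0.3},{"dx":0,"dy":0,"dz":0,"wx":0,"wy":0,"wz":0,"grip":0.3},{"dx":0,"dy":0,"dz":0,"wx":0,"wy":0,"wz":0,"grip":0.3}]' 35
```

```text
time_s: 41.8
ee_pos: [478.8, -213.2, 61.1]
ee_rot: [179.2, -75.7, 81.5]
force: [-0.5, -0.3, 2.1]
gripper_width: 53.7
time_s: 42.1
ee_pos: [478.8, -213.2, 61.0]
ee_rot: [179.1, -75.8, 81.6]
force: [-0.3, -2.1, 5.8]
gripper_width: 53.6
```

```bash
python3 -m jog '[{"dx":0,"dy":0,"dz":0,"wx":0,"wy":0,"wz":0,"grip":0},{"dx":0,"dy":0,"dz":0,"wx":0,"wy":0,"wz":0,"grip":-0.2},{"dx":0,"dy":0,"dz":0,"wx":0,"wy":0,"wz":0,"grip":-0.4},{"dx":0,"dy":0,"dz":0,"wx":0,"wy":0,"wz":0,"grip":-0.4},{"dx":-0.003,"dy":-0.019,"dz":0.005,"wx":0,"wy":0,"wz":0,"grip":-0.4},{"dx":-0.003,"dy":-0.019,"dz":0.005,"wx":0,"wy":0,"wz":0,"grip":-0.4},{"dx":-0.003,"dy":-0.019,"dz":0.005,"wx":0,"wy":0,"wz":0,"grip":-0.4},{"dx":-0.003,"dy":-0.019,"dz":0.01,"wx":0,"wy":0,"wz":0,"grip":-0.4},{"dx":0,"dy":-0.01,"dz":0.03,"wx":0,"wy":0,"wz":0,"grip":-0.4},{"dx":0,"dy":0,"dz":0.04,"wx":0,"wy":0,"wz":0,"grip":-0.4}]' 35
python3 -m jog '[{"dx":0,"dy":0,"dz":0.04,"wx":-0.118,"wy":0.02,"wz":0,"grip":-0.4},{"dx":0,"dy":0,"dz":0.04,"wx":-0.118,"wy":0.02,"wz":0,"grip":-0.4},{"dx":0,"dy":0,"dz":0.04,"wx":-0.118,"wy":0.02,"wz":0,"grip":-0.4},{"dx":0,"dy":0,"dz":0.03,"wx":-0.118,"wy":0.02,"wz":0,"grip":-0.4},{"dx":0,"dy":0,"dz":0,"wx":-0.118,"wy":0.02,"wz":0,"grip":-0.4},{"dx":0,"dy":0,"dz":0,"wx":-0.118,"wy":0.02,"wz":0,"grip":-0.4},{"dx":0,"dy":0,"dz":0,"wx":-0.118,"wy":0.02,"wz":0,"grip":-0.4},{"dx":0,"dy":0,"dz":0,"wx":0,"wy":0,"wz":0,"grip":-0.4},{"dx":0,"dy":0,"dz":0,"wx":0,"wy":0,"wz":0,"grip":-0.4},{"dx":0,"dy":0,"dz":0,"wx":0,"wy":0,"wz":0,"grip":-0.4}]'
python3 - <<'E'
from h import *
b=env.grab_frame("scene")[90:330,170:470,::-1];w=env.grab_frame("wrist")[:,:,::-1];t=env.grab_frame("top")[90:340,110:510,::-1]
w=cv2.convertScaleAbs(w,alpha=1.4)
T=cv2.resize
o=np.vstack([np.hstack([T(b,(400,320)),T(w,(400,320))]),np.hstack([T(t,(448,280)),T(t[80:220,60:170],(220,280)),T(b[80:190,15:130],(132,126+154))])])
cv2.imwrite("pics/v13.png",o)
E
```

```text
time_s: 43.1
ee_pos: [466.3, -300.1, 153.5]
ee_rot: [180.0, -75.7, 80.7]
force: [1.0, -0.1, 0.8]
gripper_width: 64.1
time_s: 44.1
ee_pos: [466.3, -299.5, 303.1]
ee_rot: [-179.6, -27.8, 80.6]
force: [0.6, -0.2, -0.2]
gripper_width: 63.8
```

View pics/v13.png

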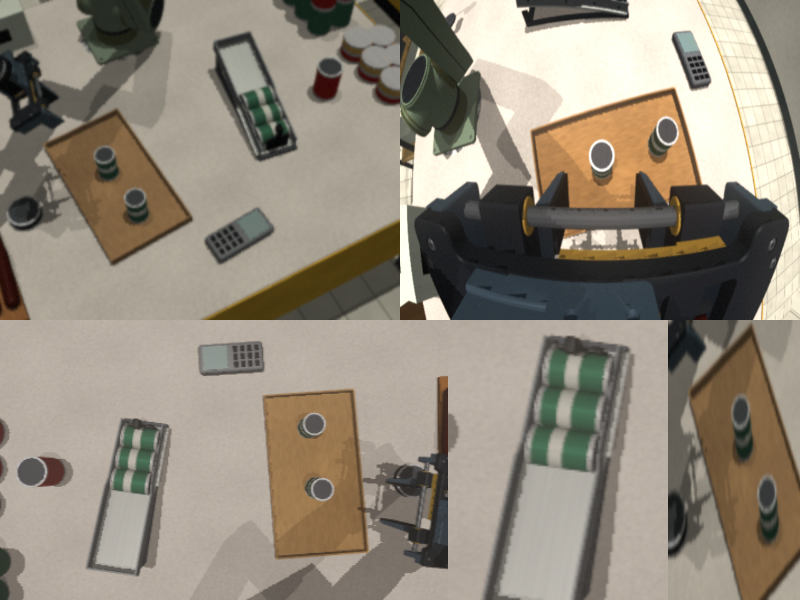

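The final view shows two tins standing in the tray, three in a row against the seated stop, and the bystanders unmoved. The robot is clear, so I'll hand in.

```bash
python3 -c "
from workcell import env
print(env.job_done(), env.state()['time_s'])"
```

```text
the job is handed in; nothing more can be done
the job is handed in; nothing more can be done
```

The job is handed in and gave no verdict back. By my last checks, every step came out as asked.

- **Stop tugs:** I tugged the stop at about 13 N for 2 s before clearing the jam, and at about 14 N for 2 s with the tins leaning on it. I let it back down into its clip each time. Each lift was about 6–7 mm, judged from the tool height.
- **Jam:** I gripped the skewed tin, drew it back into the bay, turned it square across the lane and released it. All three tins rolled down into a row against the stop.
- **Reserve tins:** There were two toppled tins in the tray. I stood both upright on the tray floor. My first try at the first tin ran into a wrist joint limit, so I laid it back down and regripped it by its other end.

The last pictures, taken at about 44 s, showed:
- the three rack tins square in the lane with the stop seated;
- both reserve tins standing;
- the stew tin, fish tin and card terminal where they were;
- the gripper clear of everything.

The only measurements that disagreed were early ones: the first rack position from the overhead camera was about 12 mm off, and the close view corrected it. I noticed no grip slip and no knocked tin.

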